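# Pack the shoe-care box and wedge its dovetailed lid shut under the toggle clamp

## Robot

A 6-joint arm with a two-finger parallel gripper is mounted at the origin on the work surface. World frame = base frame: x ahead of the robot, y to its left, z up, the work surface at z = 0. Lengths are in m, angles in degrees, forces in N, time in s.
With the tool pointing down it reaches from about 0.425 to 1.125 m from the base axis. Payload 14.9 kg.
Tool frame: the origin (TCP) lies midway between the tips of the shut fingers; the grasp point (between the pads) lies 19 mm behind it; z points along the fingers, y is the line along which they close (so a half turn about z gives the same grasp; the last joint's range is limited). The gripper opens to 91 mm and grips with 3 to 60 N. Pads are 32 mm wide; open, the fingers measure 118 mm over their backs; the gripper's body (76 mm by 178 mm) begins 60 mm behind the grasp point.
Start: joints at [-69.46, 21.709, 99.362, -0, 58.929, -1.908], TCP at [0.267, -0.647, 0.214] pointing down, gripper open.
Joint ranges: [-158.91, 158.91], [-42.39, 125.64], [0.06, 152.35], [-60.88, 240.88], [17.5, 164.5], [-176.32, 176.32]. Speed limits (degrees/s): [108.29, 108.29, 136.94, 180, 180, 180].

## Interface

Orientations are given as a 3x3 rotation matrix whose columns are the frame's x, y, z axes.
In Python, from station import arm gives the robot as it stands.
- The arm moves only by the shell command python3 -m jog 'ROWS' [OPENING]. ROWS is JSON, a list that holds one entry, the list of rows, each a list of 6 numbers: the shift along the tool's x, y, z as a fraction of full scale, then the turn, a rotation vector about the tool's x, y, z as a fraction of full scale. In form: [[[dx, dy, dz, rx, ry, rz], ...]]. A call has 1 to 8 rows; each row shifts and turns the commanded pose from where the row before left it, along the tool's axes as they then stand; what a row does not reach is not made up. Full scale, the value 1, is 3 cm for a shift and 0.1 rad for a turn. A row lasts 1/12 s, in which the tool goes at most 41.7 mm and 7.16 degrees, less where a joint would pass 70% of its speed; a pose out of reach is approached as far as the arm can. A call with a number of a shift or a turn outside -1 to 1 is refused whole. A call with a gripper value outside its range is refused whole. OPENING is the opening, from -1 (shut) to 1 (fully open), set as the call begins (- or left out, the last holds). The fingers move at their own pace and stop on an object; the grip force is fixed at half the most. Time passes only in rows, so rows that do not move let the fingers close. It gives the time, the measured TCP pose, the force, the opening and the grip force at its end, in the units of the state.
- arm.read_state(): the state, without advancing time (a new reading comes with each control period).
- arm.get_image(name): name is "scene" or "top"; returns (picture, depth): 480x640x3 uint8, blue, green, red; 480x640 float32, m along the optical axis (not along the pixel's ray), 0 where there is no reading.
- arm.get_calibration(name): a dict with "camera_matrix" (3x3 intrinsics, pixels), "k1" (the pictures are not rectified: a ray, as slopes to the right and down, at radius r is drawn at 1 + k1 r^2 times it, then the intrinsics apply), "extrinsics" (4x4, takes a point from world to camera coordinates). Camera axes: x right, y up, looking along -z (the intrinsics and any distortion apply to the point x, -y, -z); pixel columns grow to the right and rows downward; lengths in m; the calibration is good to about 2 mm. A picture is of the moment at which its call begins. get_calibration takes no time and is no camera call.
- arm.sign_off(): hands the job in; it is judged then, once.
Trained networks look in the newest picture that a camera, given by its name, has taken for a name from the list of things; names that differ only in an ending like _2 or _b are one class to them, and where a whole thing is asked for, a point or a joint stands for the part that bears it (a point fixed in the world has none). Each returns a list of dicts, best first, with "score" (0 to 1); they miss things now and then, are a little off and sometimes report something else, mostly with a low value. They report only what shows in the picture. A call takes as long as a camera call. They do not tell look-alikes from the thing itself.
- arm.recognise(camera, query): "point" ([x, y, z] in m, in world coordinates, good to about 4 mm: the middle of the surface that is visible of it).
- arm.masks_of(camera, query): "mask" (480x640 bool, what is visible of it).
The state is a dict: "t": time; "joints": joint angles; "joint_velocities": joint speeds; "joint_efforts": joint torques, N m; "position": TCP position; "ee_rot": TCP orientation; "force": force on the tool from outside, world axes, zero at the start; "ft_torque": the same for the moment, N m; "gripper_width": finger opening in m; "grip_force": force on a finger pad.
Only numpy, scipy, OpenCV 4.12 (cv2) and the standard library are available. Lean on these libraries where they do the work, as an engineer would, in place of code of your own. Each camera call takes 0.05 s, during which the arm holds its last target. There are 200 camera calls.

## Task

Pack the shoe-care box: swing the toggle clamp back, put every polish tin inside, slide the dovetailed lid along its tapered way until it wedges tight with its end flush with the box, and then swing the clamp over centre so that its pad bears on the lid. Leave the frog, the flashlight and the shoehorn alone, and let go of everything at the end.

Things in the scene. Friction and masses are not known exactly. Their poses are not given: they have to be found in the camera images.
- box: Open bamboo box, fixed. Origin: centre of underside; +x along the lid's way towards the clamp, z up. 160 mm long (x), walls 156 mm wide (y), rim 70 mm high; inside 144 (x) by 140 mm (y), centred. Ledges on the rim's long sides carry the rails; 240 mm wide over all, rail tops 90 mm up. Open for the lid at the -x end; no end stop, only wedging stops the lid.
- box_floor (a point): Centre of the box's inner floor, 6 mm above the shelf; axes as the box.
- way_home (a point): Where the lid's origin comes when the lid is just wedged: over the box's centre, on the rim's plane 70 mm up; axes as the box. The lid then lies flat on the rim, its ends flush with the box's ends. A firm push (about 15 to 20 N, the lid free to centre itself between the rails) wedges it; it goes no more than 1 mm further.
- way_left: Dark rail of the way at the box's +y side, fixed; origin and axes as the box. Its inner face meets the rim at y = 98 mm at the open end (x = -80), 90 mm in the middle, 82 mm at the clamp end (x = +80): the way narrows 0.1 mm per mm on each side. The face leans 20 degrees inwards going up (undercut), overhanging 6 mm at its top 16 mm above the rim.
- way_right: The mirror image of way_left at the box's -y side.
- lid: Dark wooden lid, loose, 0.28 to 0.46 kg, flat on the shelf, fin up. Origin: centre of underside. 160 mm long (x), 14 mm thick; underside 196 mm wide at its -x end, 164 mm at +x (the nose, which enters first, +x along the box's +x); top 10 mm narrower. 100 mm short of home it can be lowered on to the rim between the rails (5 mm play each way), then slid. Friction keeps it wedged.
- lid_fin (a point): Point to grip, in the middle of the lid's aluminium fin, 38 mm above the lid's underside and 20 mm towards -x of its centre; axes as the lid. The fin is 14 mm thick along the lid's x, 70 mm long along its y; its top is 49 mm above the lid's underside.
- clamp (a joint): Clamp arm angle (rad). 0 (start): down over the box, drooping 0.10 below level, pad 8 mm lower than a fitted lid's top, so it blocks the lid. About 0.10: level, pad on the top of a lid that is home. 1.67: upright. 2.1: stop, leaning away from the box, clear. A spring drives it away from 1.05 to whichever end is nearer and keeps it there; 4 to 6 N at the grip moves it.
- clamp_hinge (a point): Point on the clamp's hinge axis, fixed, 125 mm towards +x of the box's centre and 112 mm above the shelf, between two steel cheeks up to 122 mm high (30 mm long, 33 mm across). The axis runs along the box's y; axes as the box.
- clamp_grip (a point): Point to grip on the clamp's round red bar, 15 mm thick, parallel to the hinge axis (box's y) at the arm's end. The bar reaches from 8 mm on the -y side of the arm's middle to 64 mm on the +y side; this point is 42 mm to +y. At joint q it is at the hinge + 80 mm x (-cos(q-0.10) along box x, sin(q-0.10) up). The bar can turn between the fingers as they carry it.
- clamp_pad: Rubber pad under the clamp arm's end, 22 mm across; origin: centre of its underside, 28 mm below the arm's middle line, 80 mm from the hinge.
- tin1: Polish tin with a red lid, a rounded block 62 mm long (x), 34 mm wide (y), 28 mm high (z), loose, 60 to 130 g, flat on the shelf at the start. Origin: centre of its underside. May be absent.
- tin2: Polish tin with a blue lid, a rounded block 62 mm long (x), 34 mm wide (y), 28 mm high (z), loose, 60 to 130 g, flat on the shelf at the start. Origin: centre of its underside. May be absent.
- tin3: Polish tin with a black lid, a rounded block 62 mm long (x), 34 mm wide (y), 28 mm high (z), loose, 60 to 130 g, flat on the shelf at the start. Origin: centre of its underside. May be absent.
- tin4: Polish tin with a yellow lid, a rounded block 62 mm long (x), 34 mm wide (y), 28 mm high (z), loose, 60 to 130 g, flat on the shelf at the start. Origin: centre of its underside. May be absent.
- frog: Green ceramic frog, 60 mm across, 83 mm high; leave it alone. Origin: centre of its underside.
- flashlight: Black flashlight lying along its own y, 145 mm long, 40 mm thick; leave it alone.
- shoehorn: Aluminium shoehorn lying along its own y, 185 mm long, 41 mm wide; leave it alone.
Things that resemble listed ones, but are neither listed nor needed, are in the scene too. What is shaped like the tin3 but orange or purple is not meant. What is shaped like the tin1 but orange is not meant.

How it is judged (in metres and radians):
On the way, in this order (a step that is already met when the one before it is completed fails the run):
1. the clamp is swung back clear of the way (value of joint clamp above 1.8 rad), for 0.2 s.
2. with all the tins inside the box, the lid is home in its way and wedged between both rails (x of tin1 in the frame of box between -0.074 and 0.074 m and y of tin1 in the frame of box between -0.072 and 0.072 m and z of tin1 in the frame of box between -0.002 and 0.068 m and x of tin2 in the frame of box between -0.074 and 0.074 m and y of tin2 in the frame of box between -0.072 and 0.072 m and z of tin2 in the frame of box between -0.002 and 0.068 m and x of tin3 in the frame of box between -0.074 and 0.074 m and y of tin3 in the frame of box between -0.072 and 0.072 m and z of tin3 in the frame of box between -0.002 and 0.068 m and x of tin4 in the frame of box between -0.074 and 0.074 m and y of tin4 in the frame of box between -0.072 and 0.072 m and z of tin4 in the frame of box between -0.002 and 0.068 m and x of lid in the frame of way_home between -0.002 and 0.01 m and y of lid in the frame of way_home between -0.004 and 0.004 m and z of lid in the frame of way_home between -0.004 and 0.004 m and angle between the x axis of lid and the x axis of box, either way round below 0.04 rad and angle between lid's own z axis and vertical below 0.04 rad and contact force between lid and way_left above 1 N and contact force between lid and way_right above 1 N), for 0.2 s.
3. the clamp is swung over centre and its pad bears on the lid (value of joint clamp below 0.25 rad and contact force between clamp_pad and lid above 1 N), for 0.2 s.
At the end, for the whole second after the job is handed in: Every tin is inside the box; the lid is flat on the rim, from 2 mm short of to 10 mm past just wedged, within 4 mm sideways and in height and 0.04 rad, and at rest; the clamp is below 0.25 rad, its pad pressing on the lid (1 N or more) (all of step 3 and x of tin1 in the frame of box between -0.074 and 0.074 m and y of tin1 in the frame of box between -0.072 and 0.072 m and z of tin1 in the frame of box between -0.002 and 0.068 m and x of tin2 in the frame of box between -0.074 and 0.074 m and y of tin2 in the frame of box between -0.072 and 0.072 m and z of tin2 in the frame of box between -0.002 and 0.068 m and x of tin3 in the frame of box between -0.074 and 0.074 m and y of tin3 in the frame of box between -0.072 and 0.072 m and z of tin3 in the frame of box between -0.002 and 0.068 m and x of tin4 in the frame of box between -0.074 and 0.074 m and y of tin4 in the frame of box between -0.072 and 0.072 m and z of tin4 in the frame of box between -0.002 and 0.068 m and x of lid in the frame of way_home between -0.002 and 0.01 m and y of lid in the frame of way_home between -0.004 and 0.004 m and z of lid in the frame of way_home between -0.004 and 0.004 m and angle between the x axis of lid and the x axis of box, either way round below 0.04 rad and angle between lid's own z axis and vertical below 0.04 rad and linear speed of lid below 0.02 m/s); the robot touches nothing.
It fails at once if the frog is pushed out of its place (more than 25 mm) (distance of frog from where it was at the start of the episode above 0.025 m).
It fails at once if the flashlight is pushed out of its place (more than 25 mm) (distance of flashlight from where it was at the start of the episode above 0.025 m).
It fails at once if the shoehorn is pushed out of its place (more than 25 mm) (distance of shoehorn from where it was at the start of the episode above 0.025 m).
Of tin1, tin2, tin3, tin4 only 2 to 4 are there at a start; the rules pass over those that are not, and their reading is None.
At some moment in a run one of tin1, tin2, tin3, tin4 may be knocked a few centimetres aside while the robot is not near it.
Once in a run the grip may slacken for a moment while it holds something.
It also fails if it takes over 210 s, if anything falls off the work surface, if the arm or the gripper's body presses on something with over 40 N, if the wrist force passes 120 N, or if a joint passes its speed limit or range.

## Working session

There is one attempt and no reset: what is moved stays moved. The work goes in short steps, Python scripts to look and compute and a shell command to move; the robot and the scene stay as the last step left them, time stands still between calls to the robot, and variables do not carry over. Pictures are saved under pics/ and viewed, at most 14 in all, crops included, and the job is handed in when it is done.

```bash
ls; mkdir -p pics; cat > h.py <<'E'
from station import arm
import numpy as np, cv2
def cal(n):
    c=arm.get_calibration(n); return np.array(c["camera_matrix"]),c["k1"],np.array(c["extrinsics"])
def unproj(n,u,v,d):
    K,k1,E=cal(n)
    u,v,d=[np.atleast_1d(np.asarray(a,float)) for a in (u,v,d)]
    x=(u-K[0,2])/K[0,0]; y=(v-K[1,2])/K[1,1]
    s=np.ones_like(x)
    for _ in range(20): s=1+k1*((x/s)**2+(y/s)**2)
    x,y=x/s,y/s
    P=np.stack([x*d,-y*d,-d,np.ones_like(d)])
    return (np.linalg.inv(E)@P)[:3].T
def proj(n,p):
    K,k1,E=cal(n); q=E@np.append(p,1); x,y=q[0]/-q[2],-q[1]/-q[2]; s=1+k1*(x*x+y*y)
    return K[0,0]*x*s+K[0,2],K[1,1]*y*s+K[1,2]
def cloud(n,dep,mask=None):
    m=dep>0
    if mask is not None: m&=mask
    v,u=np.nonzero(m); return unproj(n,u,v,dep[v,u]),u,v
E
python3 - <<'E'
from h import *
for n in ("top","scene"):
    im,d=arm.get_image(n); cv2.imwrite(f"pics/{n}0.png",im); np.save(f"{n}0.npy",d)
    print(n,cal(n))
s=arm.read_state(); print(s["ee_rot"],s["position"],s["gripper_width"])
for q in ("tin1","tin2","tin3","tin4","lid","box","clamp_grip","clamp_pad","frog","flashlight","shoehorn","way_left"):
    for r in arm.recognise("top",q)[:8]: print(q,round(r["score"],2),np.round(r["point"],3),np.round(proj("top",r["point"])))
E
```

```text
pics
top (array([[613.27036296,   0.        , 314.12518576],
       [  0.        , 613.27036296, 244.95920297],
       [  0.        ,   0.        ,   1.        ]]), 0.023632652461041615, array([[ 2.38850468e-02, -9.99714237e-01, -9.74425186e-04,
        -1.09088987e-01],
       [ 9.83178679e-01,  2.33134115e-02,  1.81152341e-01,
        -6.16702257e-01],
       [-1.81077857e-01, -5.28486622e-03,  9.83454564e-01,
        -1.30652827e+00],
       [ 0.00000000e+00,  0.00000000e+00,  0.00000000e+00,
         1.00000000e+00]]))
scene (array([[624.89085704,   0.        , 303.86334265],
       [  0.        , 624.89085704, 243.91380218],
       [  0.        ,   0.        ,   1.        ]]), -0.002059449549081966, array([[ 4.03660337e-01,  9.14908185e-01, -1.15973462e-03,
        -1.60428592e-01],
       [-7.90662901e-01,  3.49480162e-01,  5.02708458e-01,
         4.76365006e-01],
       [ 4.60337387e-01, -2.02006506e-01,  8.64455240e-01,
        -1.89170266e+00],
       [ 0.00000000e+00,  0.00000000e+00,  0.00000000e+00,
         1.00000000e+00]]))
[[ 9.24223955e-01  3.81850724e-01 -3.2479240
[... 1269 characters left out ...]
333  0.024] [420. 285.]
tin4 0.62 [ 0.435 -0.287  0.028] [399. 331.]
tin4 0.62 [ 0.466 -0.377  0.029] [440. 318.]
tin4 0.62 [ 0.565 -0.433  0.026] [464. 275.]
lid 0.86 [ 0.494 -0.137  0.012] [332. 303.]
lid 0.2 [0.526 0.238 0.11 ] [155. 280.]
box 0.98 [0.524 0.191 0.071] [182. 284.]
box 0.43 [ 0.466 -0.38   0.03 ] [441. 318.]
box 0.38 [0.526 0.238 0.113] [155. 280.]
clamp_grip 0.96 [0.525 0.238 0.11 ] [156. 281.]
clamp_pad 0.56 [ 0.465 -0.38   0.028] [441. 319.]
frog 0.87 [ 0.745 -0.046  0.052] [294. 190.]
flashlight 0.79 [0.745 0.242 0.03 ] [169. 190.]
shoehorn 0.62 [ 0.75  -0.229  0.005] [373. 195.]
way_left 0.68 [0.434 0.182 0.088] [182. 325.]
way_left 0.28 [0.524 0.19  0.07 ] [182. 284.]
```

View pics/top0.png

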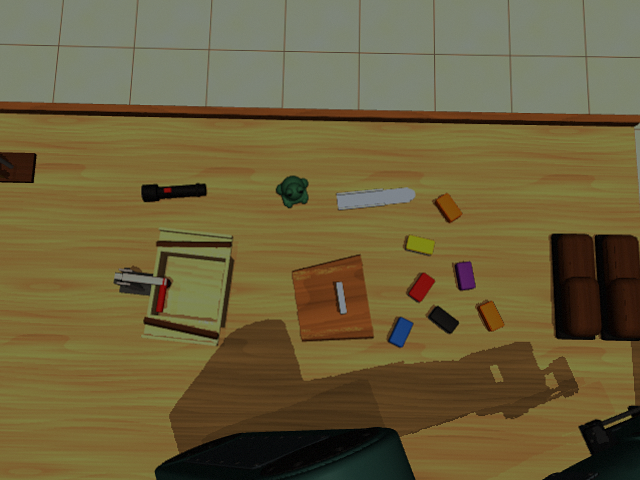

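```bash
python3 - <<'E'
import cv2
im=cv2.imread("pics/top0.png"); c=im[180:360,370:540]; cv2.imwrite("pics/tins0.png",cv2.resize(c,None,fx=3.3,fy=3.3,interpolation=cv2.INTER_CUBIC))
E
```

```text
(no output)
```

View pics/tins0.png

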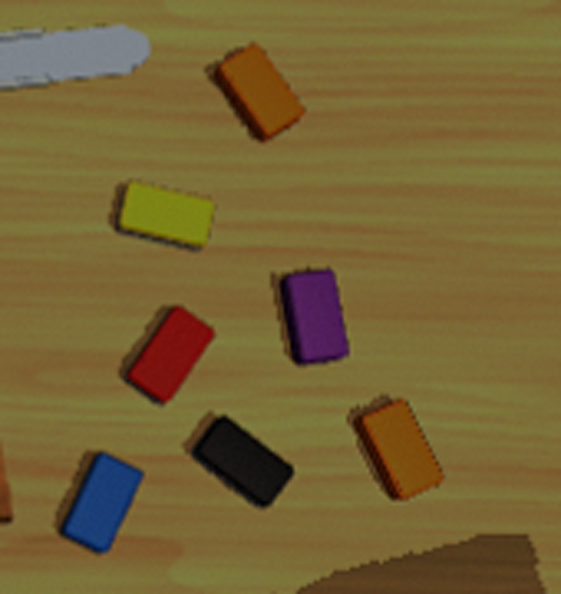

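The picture shows red (420,287), blue (401,332), black (443,319) and yellow (420,244) as the real tins, so all four are present. The look-alikes are orange (448,207), orange (490,316) and purple (465,276). The box is at (190,285) with its clamp end to image left (world +y). The lid is at (332,300) with its nose also to the left.

Next I'll measure poses.

```bash
cat >> h.py <<'E'
def rect(P):
    (c,(w,h),a)=cv2.minAreaRect((P[:,:2]*1000).astype(np.float32))
    if w<h: w,h,a=h,w,a+90
    return np.round(np.array(c)/1000,4),round(w),round(h),round((a+90)%180-90,1)   # long side's yaw
def tins(n="top"):
    im,d=arm.get_image(n); hsv=cv2.cvtColor(im,cv2.COLOR_BGR2HSV)
    P,u,v=cloud(n,d); H=hsv[v,u].astype(int); out={}
    reg=(P[:,2]>0.018)&(P[:,2]<0.12)&(P[:,0]>0.35)&(P[:,0]<0.85)
    for k,c in dict(tin1=((H[:,0]<6)|(H[:,0]>172))&(H[:,1]>150)&(H[:,2]>60),tin2=(H[:,0]>100)&(H[:,0]<125)&(H[:,1]>120)&(H[:,2]>60),
                  tin3=(H[:,2]<45),tin4=(H[:,0]>24)&(H[:,0]<35)&(H[:,1]>190)&(H[:,2]>100)).items():
        m=np.zeros(d.shape,np.uint8); s=reg&c; m[v[s],u[s]]=1
        nn,L,st,ce=cv2.connectedComponentsWithStats(m)
        out[k]=[]
        for i in range(1,nn):
            if 120<st[i,4]<1500:
                Q=P[s&(L[v,u]==i)]; z=np.median(Q[:,2]); Q=Q[abs(Q[:,2]-z)<.006]
                if len(Q)>80: out[k].append((st[i,4],np.round(ce[i]),round(float(z),3))+rect(Q))
    return im,d,out
E
python3 - <<'E'
from h import *
im,d,o=tins()
for k in o:
    for r in o[k]: print(k,*r)
P,u,v=cloud("top",d)
print("table z",np.median(P[(P[:,0]>.4)&(P[:,0]<.6)&(P[:,1]>-.02)&(P[:,1]<.05),2]))
b=(P[:,1]>.05)&(P[:,1]<.42)&(P[:,0]>.35)&(P[:,0]<.68)
for lo,hi in((.06,.08),(.084,.096),(.098,.2)):
    s=b&(P[:,2]>lo)&(P[:,2]<hi); print(lo,hi,s.sum(),rect(P[s]),np.median(P[s,2]))
s=b&(P[:,2]>.084)&(P[:,2]<.096); 
for side in (P[:,0]<.52,P[:,0]>.52): 
    Q=P[s&side]; print("rail",rect(Q), len(Q))
l=(P[:,1]>-.27)&(P[:,1]<-.0)&(P[:,0]>.35)&(P[:,0]<.66)
for lo,hi in((.008,.02),(.04,.06)):
    s=l&(P[:,2]>lo)&(P[:,2]<hi); print("lid",lo,s.sum(),rect(P[s]),np.median(P[s,2]), np.round(np.array(cv2.approxPolyDP(cv2.convexHull((P[s,:2]*1000).astype(np.float32)),8,True)).squeeze()).tolist())
m=(im[...,2]>110)&(im[...,1]<60); Q,_,_=cloud("top",d,m); Q=Q[(Q[:,1]>.1)&(Q[:,2]>.09)]; print("bar",rect(Q),np.median(Q[:,2]))
E
```

```text
tin1 385 [421. 287.] 0.027 [ 0.5355 -0.337 ] 61 32 -33.5
tin1 192 [161. 297.] 0.108 [0.4947 0.2245] 68 14 -5.7
tin2 389 [401. 332.] 0.027 [ 0.434  -0.2903] 60 31 -24.4
tin3 695 [171. 191.] 0.028 [0.7453 0.2321] 145 36 -82.7
tin3 421 [443. 320.] 0.027 [ 0.4635 -0.3851] 60 35 52.5
tin3 214 [182. 330.] 0.085 [0.4257 0.1842] 160 11 81.3
tin4 369 [420. 244.] 0.027 [ 0.6319 -0.3348] 60 33 76.9
table z -0.0008314498778434487
0.06 0.08 2921 (array([0.524, 0.217]), 245, 242, 84.8) 0.06913839135260069
0.084 0.096 960 (array([0.5229, 0.2118]), 242, 232, -4.8) 0.08682936662542629
0.098 0.2 728 (array([0.5057, 0.2693]), 117, 72, 76.4) 0.11280654412936575
rail (array([0.4594, 0.2035]), 205, 116, 84.9) 473
rail (array([0.5824, 0.207 ]), 235, 124, 86.9) 487
lid 0.008 5063 (array([ 0.4993, -0.1347]), 309, 260, 2.6) 0.013423062555788512 [[602.0, -12.0], [545.0, -2.0], [388.0, -30.0], [350.0, -262.0], [565.0, -262.0], [633.0, -225.0], [655.0, -149.0]]
lid 0.04 207 (array([ 0.5069, -0.1566]), 70, 14, 9.9) 0.04835648268043813 [[542.0, -154.0], [519.0, -147.0], [477.0, -155.0], [473.0, -166.0]]
bar (array([0.4959, 0.2249]), 66, 11, -4.7) 0.10939870270281071
```

```bash
cat > box.py <<'E'
from h import *
d=np.load("top0.npy"); P,u,v=cloud("top",d)
best=None
c0=np.array([.524,.19])
b=(P[:,2]>.055)&(abs(P[:,0]-.524)<.16)&(abs(P[:,1]-.19)<.13)
B=P[b]
def fr(yaw,Q): 
    R=np.array([[np.cos(yaw),np.sin(yaw)],[-np.sin(yaw),np.cos(yaw)]]); return (Q[:,:2]-c0)@R.T
for deg in np.arange(83,88,.5):
    q=fr(np.radians(deg),B); s=(B[:,2]>.06)&(B[:,2]<.095)&(abs(q[:,1])<.13)
    # end edge at -x: sample extents per y bin
    e=[];f=[]
    for y in np.arange(-.115,.116,.01):
        t=s&(abs(q[:,1]-y)<.005); e.append(q[t,0].min() if t.any() else np.nan)
    sx=s&(abs(q[:,0])<.075); lo=[];hi=[]
    for x in np.arange(-.07,.071,.01):
        t=sx&(abs(q[:,0]-x)<.005)&(abs(q[:,1])<.13)
        lo.append(q[t,1].min());hi.append(q[t,1].max())
    f=lambda a:(round(float(np.nanmedian(a))*1000,1),round(float(np.nanstd(a))*1000,2))
    print(deg,"xmin",f(e),"ylo",f(lo),"yhi",f(hi), "slopes",np.round(np.polyfit(np.arange(len(lo)),lo,1)[0]*1e5,1),np.round(np.polyfit(np.arange(len(hi)),hi,1)[0]*1e5,1))
q=fr(np.radians(85),B)
for x in (-.06,-.03,0,.03,.06):
    t=(abs(q[:,0]-x)<.006)
    z=B[t,2]; y=q[t,1]; r=(z>.084)&(z<.096)
    print(x,"rails",np.round(np.percentile(y[r&(y<0)],[3,97])*1000),np.round(np.percentile(y[r&(y>0)],[3,97])*1000))
E
python3 box.py
```

```text
83.0 xmin (-94.7, 2.45) ylo (-117.9, 1.74) yhi (123.0, 13.67) slopes 39.6 -112.6
83.5 xmin (-94.7, 1.86) ylo (-117.9, 1.38) yhi (123.2, 10.56) slopes 31.1 -88.6
84.0 xmin (-94.7, 1.28) ylo (-117.9, 1.05) yhi (123.0, 6.83) slopes 23.2 -58.3
84.5 xmin (-94.8, 0.72) ylo (-117.9, 0.7) yhi (123.3, 1.11) slopes 14.5 -7.2
85.0 xmin (-94.8, 0.32) ylo (-117.9, 0.54) yhi (123.3, 0.43) slopes 6.6 -5.3
85.5 xmin (-94.8, 0.68) ylo (-117.9, 1.04) yhi (123.2, 0.71) slopes 4.4 -13.7
86.0 xmin (-94.6, 1.25) ylo (-117.5, 2.45) yhi (123.2, 1.08) slopes 11.9 -22.9
86.5 xmin (-94.9, 1.85) ylo (-117.4, 10.71) yhi (123.0, 1.33) slopes 88.0 -28.9
87.0 xmin (-94.9, 2.5) ylo (-117.4, 10.6) yhi (123.6, 1.82) slopes 81.8 -41.4
87.5 xmin (-94.9, 3.01) ylo (-117.5, 10.52) yhi (123.5, 2.2) slopes 73.2 -50.1
-0.06 rails [-116.  -88.] [ 94. 123.]
-0.03 rails [-118.  -84.] [ 91. 123.]
0 rails [-116.  -81.] [ 88. 123.]
0.03 rails [-117.   -3.] [  2. 123.]
0.06 rails [-116.  -76.] [ 81. 122.]
```

```bash
python3 - <<'E'
import cv2
im=cv2.imread("pics/top0.png")
cv2.imwrite("pics/box0.png",cv2.resize(im[215:360,100:250],None,fx=4,fy=4,interpolation=cv2.INTER_CUBIC))
E
```

```text
(no output)
```

View pics/box0.png

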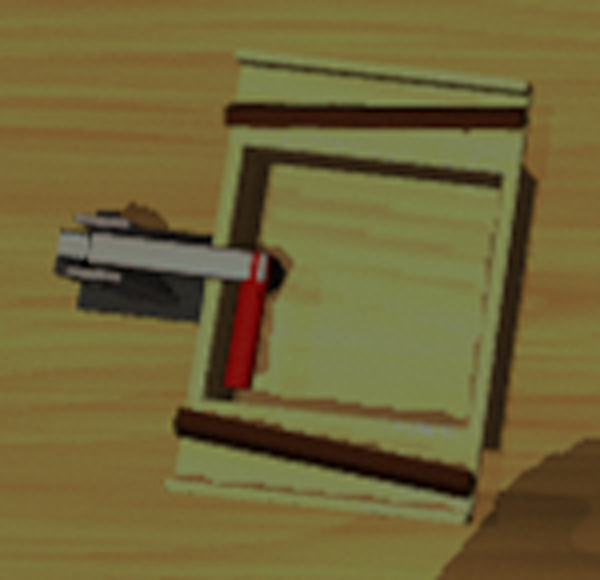

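The crop shows the clamp arm down with its red bar at (245,320) in the crop, on the robot side. The box fits: yaw 85°, centre ≈ (0.520, 0.176), and the predicted bar position agrees within 2 mm. I'll now turn the tool to yaw −5° and go over to the clamp bar.

```bash
cat > plan.py <<'E'
import sys; from h import *
# plan.py x y z [yaw]: units in tool axes from the measured pose (TCP), turn first then shift
s=arm.read_state(); R=np.array(s["ee_rot"]); p=np.array(s["position"]); a=[float(v) for v in sys.argv[1:]]
yaw=np.degrees(np.arctan2(R[1,0],R[0,0]))
if len(a)>3:
    print("turn rz units",round(float(np.radians(yaw-a[3]))/.1,2)); y=np.radians(a[3]); R=np.array([[np.cos(y),np.sin(y),0],[np.sin(y),-np.cos(y),0],[0,0,-1]])
print("t",round(s["t"],1),"pos",np.round(p,4),"yaw",round(yaw,2),"tilt",np.round(R[2],3),"w",round(s["gripper_width"],4),"gf",s["grip_force"],"F",np.round(s["force"],1),"j6",np.round(s["joints"][5]))
print("shift units",np.round(R.T@(np.array(a[:3])-p)/.03,2))
E
python3 -m jog '[[[0,0,-0.3,0,0,0.956],[0,0,-0.3,0,0,0.956],[0,0,-0.3,0,0,0.956],[0,0,-0.3,0,0,0.956],[0,0,0,0,0,0.956],[0,0,0,0,0,0]]]' 1
python3 plan.py .5 -.2 .25
```

```text
t: 1.25
position: [0.2674, -0.6472, 0.2506]
ee_rot: [[0.996, -0.091, 0.0], [-0.091, -0.996, -0.001], [0.0, 0.001, -1.0]]
force: [0.4, 0.1, -1.0]
gripper_width: 0.0913
grip_force: 0.0
t 1.2 pos [ 0.2674 -0.6472  0.2506] yaw -5.2 tilt [ 0.     0.001 -1.   ] w 0.0913 gf 0.0 F [ 0.4  0.1 -1. ] j6 26.0
shift units [ 6.370e+00 -1.555e+01  1.000e-02]
```

```bash
python3 -m jog '[[[0.4,-0.97,0,0,0,0],[0.4,-0.97,0,0,0,0],[0.4,-0.97,0,0,0,0],[0.4,-0.97,0,0,0,0],[0.4,-0.97,0,0,0,0],[0.4,-0.97,0,0,0,0],[0.4,-0.97,0,0,0,0],[0.4,-0.97,0,0,0,0]]]' >/dev/null
python3 -m jog '[[[0.4,-0.97,0,0,0,0],[0.4,-0.97,0,0,0,0],[0.4,-0.97,0,0,0,0],[0.4,-0.97,0,0,0,0],[0.4,-0.97,0,0,0,0],[0.4,-0.97,0,0,0,0],[0.4,-0.97,0,0,0,0],[0.4,-0.97,0,0,0,0]]]' > /dev/null
python3 -m jog '[[[-0.12,-0.94,0.11,0,0,0],[-0.12,-0.94,0.11,0,0,0],[-0.12,-0.94,0.11,0,0,0],[-0.12,-0.94,0.11,0,0,0],[-0.12,-0.94,0.11,0,0,0],[-0.12,-0.94,0.11,0,0,0],[-0.12,-0.94,0.11,0,0,0]]]' >/dev/null
python3 -m jog '[[[-0.12,-0.94,0.11,0,0,0],[-0.12,-0.94,0.11,0,0,0],[-0.12,-0.94,0.11,0,0,0],[-0.12,-0.94,0.11,0,0,0],[-0.12,-0.94,0.11,0,0,0],[-0.12,-0.94,0.11,0,0,0],[0,0,0,0,0,0],[0,0,0,0,0,0]]]' >/dev/null
python3 plan.py .482 .225 .085 -5
```

```text
turn rz units 0.06
t 3.8 pos [0.4832 0.1705 0.2066] yaw -4.65 tilt [ 0.  0. -1.] w 0.0912 gf 0.0 F [-0.6  0.4 -0.3] j6 111.0
shift units [-0.2  -1.81  4.05]
```

```bash
python3 -m jog '[[[-0.1,-0.9,0,0,0,0.06],[-0.1,-0.9,0,0,0,0],[0,0,0.5,0,0,0],[0,0,0.8,0,0,0],[0,0,0.8,0,0,0],[0,0,0,0,0,0]]]' >/dev/null
python3 plan.py .482 .225 .085 -5
```

```text
turn rz units -0.04
t 4.3 pos [0.4803 0.2221 0.1404] yaw -5.22 tilt [ 0.  0. -1.] w 0.0908 gf 0.0 F [-0.6 -0.8 -1.1] j6 118.0
shift units [ 0.05 -0.1   1.85]
```

```bash
python3 -m jog '[[[0,-0.1,0.5,0,0,0],[0,0,0.7,0,0,0],[0,0,0.65,0,0,0],[0,0,0,0,0,0],[0,0,0,0,0,0]]]' >/dev/null
python3 plan.py .482 .225 .085
python3 -m jog '[[[0,0,0,0,0,0],[0,0,0,0,0,0],[0,0,0,0,0,0],[0,0,0,0,0,0],[0,0,0,0,0,0],[0,0,0,0,0,0],[0,0,0,0,0,0],[0,0,0,0,0,0]]]' -1
python3 plan.py .482 .225 .085
```

```text
t 4.8 pos [0.4828 0.2263 0.0891] yaw -5.28 tilt [-0.001  0.001 -1.   ] w 0.0909 gf 0.0 F [-0.3  0.2  0.6] j6 118.0
shift units [-0.02  0.05  0.14]
t: 5.42
position: [0.4827, 0.227, 0.0886]
ee_rot: [[0.996, -0.092, -0.0], [-0.092, -0.996, -0.0], [-0.0, 0.0, -1.0]]
force: [-1.3, 0.1, 0.6]
gripper_width: 0.0409
grip_force: 0.0
t 5.4 pos [0.4827 0.227  0.0886] yaw -5.28 tilt [-0.  0. -1.] w 0.0409 gf 0.0 F [-1.3  0.1  0.6] j6 118.0
shift units [-0.02  0.07  0.12]
```

```bash
python3 -m jog '[[[0,0,0,0,0,0],[0,0,0,0,0,0],[0,0,0,0,0,0],[0,0,0,0,0,0],[0,0,0,0,0,0],[0,0,0,0,0,0]]]' -1 | tail -3
python3 -m jog '[[[0,0,-0.533,0,0,0],[0,-0.107,-0.52,0,0,0],[0,-0.207,-0.493,0,0,0],[0,-0.3,-0.437,0,0,0],[0,0,0,0,0,0]]]' | tail -3
python3 plan.py .482 .225 .085
```

```text
force: [0.3, -6.7, 2.1]
gripper_width: 0.0143
grip_force: 30.0
force: [-5.0, -43.5, 27.4]
gripper_width: 0.0146
grip_force: 30.0
t 6.3 pos [0.4839 0.2428 0.1501] yaw -5.16 tilt [-0.002  0.007 -1.   ] w 0.0146 gf 30.01178428530693 F [ -5.  -43.5  27.4] j6 120.0
shift units [-0.01  0.58  2.17]
```

```bash
python3 -m jog '[[[0,0.07,-0.06,0,0,0],[0,0,0,0,0,0],[0,0,0,0,0,0]]]' | tail -3
python3 plan.py .482 .225 .085
```

```text
force: [-0.7, -14.7, 6.4]
gripper_width: 0.0141
grip_force: 30.0
t 6.6 pos [0.484  0.242  0.1498] yaw -5.25 tilt [-0.001  0.002 -1.   ] w 0.0141 gf 29.998091161251068 F [ -0.7 -14.7   6.4] j6 119.0
shift units [-0.01  0.57  2.16]
```

```bash
python3 -m jog '[[[0,-0.36,-0.39,0,0,0],[0,-0.44,-0.29,0,0,0],[0,0,0,0,0,0],[0,0,0,0,0,0]]]' | tail -3
python3 plan.py .482 .225 .085
```

```text
force: [-9.3, -15.0, 28.9]
gripper_width: 0.0143
grip_force: 30.0
t 6.9 pos [0.4866 0.2668 0.1718] yaw -5.22 tilt [-0.     0.002 -1.   ] w 0.0143 gf 30.007452964782715 F [ -9.3 -15.   28.9] j6 122.0
shift units [-0.03  1.4   2.9 ]
```

```bash
python3 -m jog '[[[0,-0.46,-0.26,0,0,0],[0,-0.51,-0.12,0,0,0],[0,0,0,0,0,0],[0,0,0,0,0,0]]]' | tail -3
python3 -m jog '[[[0,-0.52,-0.04,0,0,0],[0,-0.52,0.07,0,0,0],[0,-0.3,0.07,0,0,0],[0,0,0,0,0,0],[0,0,0,0,0,0]]]' | tail -3
python3 plan.py .482 .225 .085
```

```text
force: [-4.6, 2.1, 14.3]
gripper_width: 0.0141
grip_force: 30.0
force: [4.5, 4.2, 0.4]
gripper_width: 0.0141
grip_force: 30.0
t 7.7 pos [0.4932 0.3372 0.1783] yaw -5.23 tilt [ 0.001 -0.001 -1.   ] w 0.0141 gf 30.00086009502411 F [4.5 4.2 0.4] j6 127.0
shift units [-0.03  3.76  3.11]
```

```bash
python3 -m jog '[[[0,0,0,0,0,0],[0,0,0,0,0,0],[0,0,0,0,0,0],[0,0,0,0,0,0],[0,0,0,0,0,0],[0,0,-0.8,0,0,0],[0,0,-0.8,0,0,0],[0,0,-0.8,0,0,0]]]' 0.4 | tail -3
python3 -m jog '[[[0,0.5,-0.3,0,0,0],[0,1,0,0,0,0],[0,1,0,0,0,0],[0,1,0,0,0,0],[0,1,0,0,0,0],[0,1,0,0,0,0],[0,1,0,0,0,0],[0,1,0,0,0,0]]]' | tail -3
python3 - <<'E'
from h import *
im,d,o=tins(); cv2.imwrite("pics/top1.png",im)
for k in o:
    for r in o[k]: print(k,*r)
m=(im[...,2]>110)&(im[...,1]<60); Q,_,_=cloud("top",d,m); Q=Q[(Q[:,1]>.1)&(Q[:,2]>.09)]; print("bar",rect(Q),np.median(Q[:,2]))
E
python3 plan.py .5 -.2 .2
```

```text
force: [-0.4, -0.6, 0.5]
gripper_width: 0.0629
grip_force: 0.0
force: [0.6, 0.3, -0.5]
gripper_width: 0.0635
grip_force: 0.0
tin1 391 [421. 287.] 0.027 [ 0.5348 -0.3363] 61 32 -34.0
tin2 394 [401. 332.] 0.027 [ 0.434  -0.2902] 60 32 -24.9
tin3 708 [171. 191.] 0.028 [0.7409 0.2321] 144 37 -87.3
tin3 414 [443. 320.] 0.027 [ 0.4633 -0.385 ] 60 35 52.8
tin4 375 [420. 244.] 0.027 [ 0.6327 -0.3349] 60 33 78.2
bar (array([0.5053, 0.3375]), 70, 14, -4.1) 0.19015985094247412
t 9.1 pos [0.4709 0.1074 0.2595] yaw -5.31 tilt [-0.     0.001 -1.   ] w 0.0637 gf 0.0 F [ 1.   0.2 -0.4] j6 105.0
shift units [ 1.91 10.11  1.99]
```

```bash
python3 -m jog '[[[0.2,1,0,0,0,-0.963],[0,0,0,0,0,-0.963],[0,0,0,0,0,-0.963],[0,0,0,0,0,-0.963],[0,0,0,0,0,-0.963],[0,0,0,0,0,-0.963],[0,0,0,0,0,-0.963],[0,0,0,0,0,-0.963]]]' 0.15 >/dev/null
python3 -m jog '[[[0,0,0,0,0,-0.963],[0,0,0,0,0,-0.963],[0,0,0,0,0,-0.963],[0,0,0,0,0,-0.963],[0,0,0,0,0,-0.963],[0,0,0,0,0,-0.963],[0,0,0,0,0,-0.963],[0,0,0,0,0,0]]]' >/dev/null
python3 plan.py .632 -.335 .15 77.5
```

```text
turn rz units 0.04
t 10.4 pos [0.4751 0.0816 0.2596] yaw 77.73 tilt [ 0.  0. -1.] w 0.0524 gf 0.0 F [0.3 0.1 0. ] j6 19.0
shift units [-12.43   8.11   3.65]
```

```bash
python3 -m jog '[[[-0.83,0.54,0.24,0,0,0],[-0.83,0.54,0.24,0,0,0],[-0.83,0.54,0.24,0,0,0],[-0.83,0.54,0.24,0,0,0],[-0.83,0.54,0.24,0,0,0],[-0.83,0.54,0.24,0,0,0],[-0.83,0.54,0.24,0,0,0],[-0.83,0.54,0.24,0,0,0]]]' >/dev/null
python3 -m jog '[[[-0.83,0.54,0.24,0,0,0],[-0.83,0.54,0.24,0,0,0],[-0.83,0.54,0.24,0,0,0],[-0.83,0.54,0.24,0,0,0],[-0.83,0.54,0.24,0,0,0],[-0.83,0.54,0.24,0,0,0],[-0.83,0.54,0.24,0,0,0],[0,0,0,0,0,0]]]' >/dev/null
python3 plan.py .632 -.335 .05 77.5
```

```text
turn rz units -0.06
t 11.7 pos [ 0.6322 -0.3396  0.1501] yaw 77.15 tilt [ 0.  0. -1.] w 0.0527 gf 0.0 F [-0.2 -1.3  0.6] j6 -17.0
shift units [ 0.15 -0.04  3.34]
```

```bash
python3 -m jog '[[[0.08,0,0.8,0,0,0],[0,0,0.9,0,0,0],[0,0,0.9,0,0,0],[0,0,0.9,0,0,0],[0,0,0.6,0,0,0],[0,0,0.4,0,0,0],[0,0,0.25,0,0,0],[0,0,0,0,0,0]]]' >/dev/null
python3 plan.py .632 -.335 .006 77.5
python3 -m jog '[[[0,0,0,0,0,0],[0,0,0,0,0,0],[0,0,0,0,0,0],[0,0,0,0,0,0],[0,0,0,0,0,0],[0,0,0,0,0,0]]]' -1 | tail -3
```

```text
turn rz units -0.02
t 12.4 pos [ 0.6316 -0.3329  0.008 ] yaw 77.41 tilt [ 0.  0. -1.] w 0.0525 gf 0.0 F [-0.6  0.4 -0.8] j6 -17.0
shift units [-0.07  0.03  0.07]
force: [-1.3, 0.9, 8.1]
gripper_width: 0.0338
grip_force: 30.0
```

```bash
python3 -m jog '[[[0,0,-0.8,0,0,0],[0,0,-0.9,0,0,0],[0,0,-1,0,0,0],[0,0,-1,0,0,0],[0,0,-1,0,0,0],[0,0,-1,0,0,-0.65],[0,0,0,0,0,-0.65],[0,0,0,0,0,0]]]' | tail -2
python3 plan.py .553 .2087 .18 85
```

```text
gripper_width: 0.0336
grip_force: 30.0
turn rz units 0.02
t 13.6 pos [ 0.6329 -0.3338  0.1827] yaw 85.1 tilt [ 0.  0. -1.] w 0.0336 gf 29.996391087770462 F [-0.2  0.  -1.4] j6 -25.0
shift units [17.78 -4.23  0.09]
```

```bash
python3 -m jog '[[[0.935,-0.222,0,0,0,0],[0.935,-0.222,0,0,0,0],[0.935,-0.222,0,0,0,0],[0.935,-0.222,0,0,0,0],[0.935,-0.222,0,0,0,0],[0.935,-0.222,0,0,0,0],[0.935,-0.222,0,0,0,0],[0.935,-0.222,0,0,0,0]]]' >/dev/null
python3 -m jog '[[[0.935,-0.222,0,0,0,0],[0.935,-0.222,0,0,0,0],[0.935,-0.222,0,0,0,0],[0.935,-0.222,0,0,0,0],[0.935,-0.222,0,0,0,0],[0.935,-0.222,0,0,0,0],[0.935,-0.222,0,0,0,0],[0.935,-0.222,0,0,0,0]]]' >/dev/null
python3 -m jog '[[[0.935,-0.222,0,0,0,0],[0.935,-0.222,0,0,0,0],[0.935,-0.222,0,0,0,0],[0,0,0,0,0,0],[0,0,0.4,0,0,0],[0,0,0.4,0,0,0],[0,0,0,0,0,0]]]' | tail -3
python3 plan.py .553 .2087 .022 85
```

```text
force: [-0.4, 0.1, -1.7]
gripper_width: 0.0341
grip_force: 30.0
turn rz units -0.03
t 15.5 pos [0.5514 0.2073 0.1526] yaw 84.84 tilt [ 0.  0. -1.] w 0.0341 gf 29.999898970127106 F [-0.4  0.1 -1.7] j6 24.0
shift units [0.05 0.05 4.35]
```

```bash
python3 -m jog '[[[0.05,0.05,0.7,0,0,0],[0,0,0.9,0,0,0],[0,0,0.9,0,0,0],[0,0,0.8,0,0,0],[0,0,0.6,0,0,0],[0,0,0.45,0,0,0],[0,0,0,0,0,0],[0,0,0,0,0,0]]]' | tail -3
python3 plan.py .553 .2087 .022 85
python3 -m jog '[[[0,0,0,0,0,0],[0,0,0,0,0,0],[0,0,0,0,0,0],[0,0,-0.7,0,0,0],[0,0,-0.9,0,0,0],[0,0,-0.9,0,0,0],[0,0,-0.9,0,0,0],[0,0,-0.9,0,0,0]]]' -0.03 | tail -3
python3 -m jog '[[[0,0,-0.8,0,0,0],[-1,0,0,0,0,0],[-1,0,0,0,0,0],[-1,0,0,0,0,0],[-1,0,0,0,0,0],[-1,0,0,0,0,0],[-1,0,0,0,0,0],[-1,0,0,0,0,0]]]' 0.15 >/dev/null
python3 - <<'E'
from h import *
im,d,o=tins()
for k in o:
    for r in o[k]: print(k,*r)
E
python3 plan.py .535 -.3365 .15 146.5
```

```text
force: [0.5, 0.4, -0.6]
gripper_width: 0.034
grip_force: 30.0
turn rz units -0.02
t 16.1 pos [0.5546 0.2095 0.0252] yaw 84.87 tilt [ 0.  0. -1.] w 0.034 gf 29.999892711639404 F [ 0.5  0.4 -0.6] j6 24.0
shift units [-0.03 -0.05  0.11]
force: [0.6, 0.6, -0.6]
gripper_width: 0.0445
grip_force: 0.0
tin1 392 [421. 287.] 0.027 [ 0.5351 -0.3363] 61 33 -34.4
tin2 392 [400. 332.] 0.027 [ 0.4338 -0.289 ] 60 32 -22.6
tin3 698 [171. 191.] 0.028 [0.7432 0.2327] 145 36 -85.3
tin3 1359 [568. 291.] 0.05 [ 0.5468 -0.6696] 227 61 -1.4
tin3 411 [425. 324.] 0.027 [ 0.4516 -0.3452] 59 34 47.5
tin3 141 [170. 327.] 0.085 [0.4337 0.2163] 94 13 80.0
tin4 397 [178. 273.] 0.033 [0.5531 0.2086] 62 33 86.0
turn rz units -10.75
t 17.5 pos [ 0.5358 -0.0038  0.1795] yaw 84.89 tilt [ 0.  0. -1.] w 0.0524 gf 0.0 F [ 0.6 -0.3 -1. ] j6 2.0
shift units [-6.1  -9.26  0.98]
```

```bash
python3 -m jog '[[[-0.92,0.08,0.08,0,0,0],[-0.92,0.08,0.08,0,0,0],[-0.92,0.08,0.08,0,0,0],[-0.92,0.08,0.08,0,0,0],[-0.92,0.08,0.08,0,0,0],[-0.92,0.08,0.08,0,0,0],[-0.92,0.08,0.08,0,0,0],[-0.92,0.08,0.08,0,0,0]]]' >/dev/null
python3 -m jog '[[[-0.92,0.08,0.08,0,0,0],[-0.92,0.08,0.08,0,0,0],[-0.92,0.08,0.08,0,0,0],[-0.92,0.08,0.08,0,0,-0.97],[0,0,0,0,0,-0.97],[0,0,0,0,0,-0.97],[0,0,0,0,0,-0.97],[0,0,0,0,0,-0.97]]]' >/dev/null
python3 -m jog '[[[0,0,0,0,0,-0.97],[0,0,0,0,0,-0.97],[0,0,0,0,0,-0.97],[0,0,0,0,0,-0.97],[0,0,0,0,0,-0.97],[0,0,0,0,0,-0.97],[0,0,0,0,0,0]]]' >/dev/null
python3 plan.py .535 -.3365 .006 145.8
```

```text
turn rz units 0.09
t 19.4 pos [ 0.5358 -0.3316  0.1506] yaw 146.33 tilt [ 0.  0. -1.] w 0.0525 gf 0.0 F [ 0.4 -0.2 -0.4] j6 -90.0
shift units [-0.07 -0.15  4.82]
```

```bash
python3 -m jog '[[[-0.07,-0.15,0.8,0,0,0.05],[0,0,0.9,0,0,0],[0,0,0.9,0,0,0],[0,0,0.9,0,0,0],[0,0,0.6,0,0,0],[0,0,0.45,0,0,0],[0,0,0.25,0,0,0],[0,0,0,0,0,0]]]' >/dev/null
python3 plan.py .535 -.3365 .006 145.8
python3 -m jog '[[[0,0,0,0,0,0],[0,0,0,0,0,0],[0,0,0,0,0,0],[0,0,0,0,0,0],[0,0,0,0,0,0],[0,0,0,0,0,0]]]' -1 | tail -3
python3 -m jog '[[[0,0,-0.8,0,0,0],[0,0,-0.9,0,0,0],[0,0,-1,0,0,0],[0,0,-1,0,0,0],[0,0,-1,0,0,0],[0,0,-1,0,0,0.97],[0,0,0,0,0,0.97],[0,0,0,0,0,0.97]]]' | tail -2
python3 -m jog '[[[0,0,0,0,0,0.97],[0,0,0,0,0,0.97],[0,0,0,0,0,0.97],[0,0,0,0,0,0.97],[0,0,0,0,0,0.97],[0,0,0,0,0,0.97],[0,0,0,0,0,0.97],[0,0,0,0,0,0]]]' | tail -2
python3 plan.py .4932 .214 .18 85
```

```text
turn rz units -0.02
t 20.1 pos [ 0.5345 -0.3361  0.0049] yaw 145.7 tilt [ 0.  0. -1.] w 0.0524 gf 0.0 F [ 1.1  0.8 -1.6] j6 -90.0
shift units [-0.02 -0.   -0.04]
force: [-1.0, 1.2, 8.2]
gripper_width: 0.0339
grip_force: 30.0
gripper_width: 0.0341
grip_force: 30.0
gripper_width: 0.0339
grip_force: 30.0
turn rz units 0.86
t 21.9 pos [ 0.5348 -0.3364  0.1772] yaw 89.93 tilt [ 0.  0. -1.] w 0.0339 gf 30.001192688941956 F [-0.3  0.1 -1.2] j6 -34.0
shift units [18.16 -2.98 -0.09]
```

```bash
python3 -m jog '[[[0,0,0,0,0,0.86],[0.956,-0.157,0,0,0,0],[0.956,-0.157,0,0,0,0],[0.956,-0.157,0,0,0,0],[0.956,-0.157,0,0,0,0],[0.956,-0.157,0,0,0,0],[0.956,-0.157,0,0,0,0],[0.956,-0.157,0,0,0,0]]]' >/dev/null
python3 -m jog '[[[0.956,-0.157,0,0,0,0],[0.956,-0.157,0,0,0,0],[0.956,-0.157,0,0,0,0],[0.956,-0.157,0,0,0,0],[0.956,-0.157,0,0,0,0],[0.956,-0.157,0,0,0,0],[0.956,-0.157,0,0,0,0],[0.956,-0.157,0,0,0,0]]]' >/dev/null
python3 -m jog '[[[0.956,-0.157,0,0,0,0],[0.956,-0.157,0,0,0,0],[0.956,-0.157,0,0,0,0],[0.956,-0.157,0,0,0,0],[0,0,0,0,0,0],[0,0,0.4,0,0,0],[0,0,0.4,0,0,0],[0,0,0,0,0,0]]]' | tail -3
python3 plan.py .4932 .214 .02 85
```

```text
force: [-1.4, -0.4, -1.9]
gripper_width: 0.0339
grip_force: 30.0
turn rz units 0.05
t 23.9 pos [0.4891 0.2126 0.15  ] yaw 85.31 tilt [ 0.  0. -1.] w 0.0339 gf 29.9998140335083 F [-1.4 -0.4 -1.9] j6 26.0
shift units [0.06 0.13 4.33]
```

```bash
python3 -m jog '[[[0.06,0.13,0.7,0,0,0.05],[0,0,0.9,0,0,0],[0,0,0.9,0,0,0],[0,0,0.8,0,0,0],[0,0,0.6,0,0,0],[0,0,0.43,0,0,0],[0,0,0,0,0,0],[0,0,0,0,0,0]]]' | tail -3
python3 plan.py .4932 .214 .02 85
python3 -m jog '[[[0,0,0,0,0,0],[0,0,0,0,0,0],[0,0,0,0,0,0],[0,0,-0.7,0,0,0],[0,0,-0.9,0,0,0],[0,0,-0.9,0,0,0],[0,0,-0.9,0,0,0],[0,0,-0.9,0,0,0]]]' -0.03 | tail -3
python3 -m jog '[[[0,0,-0.8,0,0,0],[-1,0,0,0,0,0],[-1,0,0,0,0,0],[-1,0,0,0,0,0],[-1,0,0,0,0,0],[-1,0,0,0,0,0],[-1,0,0,0,0,0],[-1,0,0,0,0,0]]]' 0.05 >/dev/null
python3 - <<'E'
from h import *
im,d,o=tins(); cv2.imwrite("pics/top2.png",im)
for k in o:
    for r in o[k]: print(k,*r)
E
python3 plan.py .434 -.289 .15 85
```

```text
force: [-0.5, 0.3, -1.1]
gripper_width: 0.0337
grip_force: 30.0
turn rz units -0.01
t 24.6 pos [0.4945 0.2149 0.0227] yaw 84.96 tilt [ 0.  0. -1.] w 0.0337 gf 29.999776035547256 F [-0.5  0.3 -1.1] j6 26.0
shift units [-0.03 -0.04  0.09]
force: [-1.0, 0.5, 1.2]
gripper_width: 0.0443
grip_force: 0.0
tin1 402 [175. 300.] 0.033 [0.4929 0.2134] 61 33 85.0
tin2 393 [400. 332.] 0.027 [ 0.4338 -0.2891] 60 32 -23.9
tin3 707 [171. 191.] 0.028 [0.7419 0.2319] 144 35 -86.3
tin3 417 [425. 324.] 0.027 [ 0.4522 -0.3454] 59 34 48.7
tin3 127 [169. 327.] 0.086 [0.4304 0.2121] 100 11 83.8
tin4 390 [178. 273.] 0.033 [0.553  0.2087] 62 33 85.3
turn rz units -0.01
t 26.0 pos [0.4757 0.0018 0.1767] yaw 84.97 tilt [ 0.  0. -1.] w 0.0476 gf 0.0 F [-0.4  0.7 -0.9] j6 3.0
shift units [-9.78 -0.54  0.89]
```

```bash
python3 -m jog '[[[-0.98,-0.05,0.09,0,0,0],[-0.98,-0.05,0.09,0,0,0],[-0.98,-0.05,0.09,0,0,0],[-0.98,-0.05,0.09,0,0,0],[-0.98,-0.05,0.09,0,0,0],[-0.98,-0.05,0.09,0,0,0],[-0.98,-0.05,0.09,0,0,0],[-0.98,-0.05,0.09,0,0,0]]]' >/dev/null
python3 -m jog '[[[-0.98,-0.05,0.09,0,0,0],[-0.98,-0.05,0.09,0,0,0],[0,0,0,0,0,-0.953],[0,0,0,0,0,-0.953],[0,0,0,0,0,-0.953],[0,0,0,0,0,-0.953],[0,0,0,0,0,-0.953],[0,0,0,0,0,-0.953]]]' >/dev/null
python3 -m jog '[[[0,0,0,0,0,-0.953],[0,0,0,0,0,-0.953],[0,0,0,0,0,-0.953],[0,0,0,0,0,-0.953],[0,0,0,0,0,-0.953],[0,0,0,0,0,-0.953],[0,0,0,0,0,-0.953],[0,0,0,0,0,0]]]' >/dev/null
python3 plan.py .434 -.289 .006 156
```

```text
turn rz units 0.04
t 28.0 pos [ 0.4359 -0.2854  0.1496] yaw 156.24 tilt [ 0.  0. -1.] w 0.0481 gf 0.0 F [0.1 0.2 0.4] j6 -102.0
shift units [ 0.01 -0.14  4.79]
```

```bash
python3 -m jog '[[[0.01,-0.14,0.8,0,0,0],[0,0,0.9,0,0,0],[0,0,0.9,0,0,0],[0,0,0.9,0,0,0],[0,0,0.6,0,0,0],[0,0,0.42,0,0,0],[0,0,0.25,0,0,0],[0,0,0,0,0,0]]]' >/dev/null
python3 plan.py .434 -.289 .006 156
python3 -m jog '[[[0,0,0,0,0,0],[0,0,0,0,0,0],[0,0,0,0,0,0],[0,0,0,0,0,0],[0,0,0,0,0,0],[0,0,0,0,0,0]]]' -1 | tail -3
python3 -m jog '[[[0,0,-0.8,0,0,0],[0,0,-0.9,0,0,0],[0,0,-1,0,0,0],[0,0,-1,0,0,0],[0,0,-1,0,0,0],[0,0,-1,0,0,0.953],[0,0,0,0,0,0.953],[0,0,0,0,0,0.953]]]' | tail -2
python3 -m jog '[[[0,0,0,0,0,0.953],[0,0,0,0,0,0.953],[0,0,0,0,0,0.953],[0,0,0,0,0,0.953],[0,0,0,0,0,0.953],[0,0,0,0,0,0.953],[0,0,0,0,0,0.953],[0,0,0,0,0,0.953]]]' | tail -2
python3 -m jog '[[[0,0,0,0,0,0.953],[0,0,0,0,0,0.953],[0,0,0,0,0,0],[0,0,0,0,0,0]]]' | tail -2
python3 plan.py .4871 .1443 .18 85
```

```text
turn rz units -0.02
t 28.6 pos [ 0.4333 -0.2887  0.0051] yaw 155.89 tilt [ 0.  0. -1.] w 0.048 gf 0.0 F [0.4 0.2 0.1] j6 -102.0
shift units [-0.02  0.   -0.03]
force: [-1.2, 1.1, 8.0]
gripper_width: 0.0339
grip_force: 30.0
gripper_width: 0.034
grip_force: 30.0
gripper_width: 0.0342
grip_force: 30.0
gripper_width: 0.0338
grip_force: 30.0
turn rz units 0.03
t 30.8 pos [ 0.4336 -0.289   0.1772] yaw 85.15 tilt [ 0.  0. -1.] w 0.0338 gf 29.999948143959045 F [-0.2  0.6 -1.7] j6 -31.0
shift units [14.54  0.52 -0.09]
```

```bash
python3 -m jog '[[[0.969,0.035,0,0,0,0],[0.969,0.035,0,0,0,0],[0.969,0.035,0,0,0,0],[0.969,0.035,0,0,0,0],[0.969,0.035,0,0,0,0],[0.969,0.035,0,0,0,0],[0.969,0.035,0,0,0,0],[0.969,0.035,0,0,0,0]]]' >/dev/null
python3 -m jog '[[[0.969,0.035,0,0,0,0],[0.969,0.035,0,0,0,0],[0.969,0.035,0,0,0,0],[0.969,0.035,0,0,0,0],[0.969,0.035,0,0,0,0],[0.969,0.035,0,0,0,0],[0.969,0.035,0,0,0,0],[0,0,0,0,0,0]]]' | tail -3
python3 -m jog '[[[0,0,0.4,0,0,0],[0,0,0.4,0,0,0],[0,0,0,0,0,0]]]' | tail -3
python3 plan.py .4871 .1443 .02 85
```

```text
force: [-0.2, -0.5, -0.7]
gripper_width: 0.0338
grip_force: 30.0
force: [-0.4, 0.3, -2.0]
gripper_width: 0.0339
grip_force: 30.0
turn rz units 0.0
t 32.4 pos [0.4857 0.1429 0.15  ] yaw 85.02 tilt [ 0.  0. -1.] w 0.0339 gf 29.99932274222374 F [-0.4  0.3 -2. ] j6 19.0
shift units [0.05 0.04 4.33]
```

```bash
python3 -m jog '[[[0.05,0.04,0.7,0,0,0],[0,0,0.9,0,0,0],[0,0,0.9,0,0,0],[0,0,0.8,0,0,0],[0,0,0.6,0,0,0],[0,0,0.43,0,0,0],[0,0,0,0,0,0],[0,0,0,0,0,0]]]' | tail -3
python3 plan.py .4871 .1443 .02 85
python3 -m jog '[[[0,0,0,0,0,0],[0,0,0,0,0,0],[0,0,0,0,0,0],[0,0,-0.7,0,0,0],[0,0,-0.9,0,0,0],[0,0,-0.9,0,0,0],[0,0,-0.9,0,0,0],[0,0,-0.9,0,0,0]]]' -0.03 | tail -3
python3 -m jog '[[[0,0,-0.8,0,0,0],[-1,0,0,0,0,0],[-1,0,0,0,0,0],[-1,0,0,0,0,0],[-1,0,0,0,0,0],[-1,0,0,0,0,0],[-1,0,0,0,0,0],[-1,0,0,0,0,0]]]' 0.15 >/dev/null
python3 - <<'E'
from h import *
im,d,o=tins(); cv2.imwrite("pics/top3.png",im)
for k in o:
    for r in o[k]: print(k,*r)
E
python3 plan.py .4522 -.3454 .15 85
```

```text
force: [-0.2, -0.3, -1.0]
gripper_width: 0.0339
grip_force: 30.0
turn rz units -0.01
t 33.1 pos [0.4882 0.1445 0.0224] yaw 84.95 tilt [ 0.  0. -1.] w 0.0339 gf 29.999441653490067 F [-0.2 -0.3 -1. ] j6 19.0
shift units [-0.01 -0.03  0.08]
force: [0.6, 0.3, -0.3]
gripper_width: 0.0443
grip_force: 0.0
tin1 402 [175. 300.] 0.032 [0.4931 0.2137] 61 33 84.7
tin2 382 [205. 303.] 0.033 [0.4864 0.144 ] 58 32 84.6
tin3 703 [171. 191.] 0.028 [0.743  0.2314] 144 37 -85.4
tin3 417 [425. 324.] 0.027 [ 0.4519 -0.3452] 60 34 47.8
tin3 225 [186. 331.] 0.085 [0.4252 0.1838] 160 12 82.0
tin4 393 [178. 273.] 0.033 [0.5532 0.2091] 61 33 85.2
turn rz units -0.01
t 34.5 pos [ 0.4701 -0.0685  0.1768] yaw 84.96 tilt [ 0.  0. -1.] w 0.0524 gf 0.0 F [-0.5  1.7  0.1] j6 -6.0
shift units [-9.25  0.21  0.89]
```

```bash
python3 -m jog '[[[-0.925,0.02,0.09,0,0,0],[-0.925,0.02,0.09,0,0,0],[-0.925,0.02,0.09,0,0,0],[-0.925,0.02,0.09,0,0,0],[-0.925,0.02,0.09,0,0,0],[-0.925,0.02,0.09,0,0,0],[-0.925,0.02,0.09,0,0,0],[-0.925,0.02,0.09,0,0,0]]]' >/dev/null
python3 -m jog '[[[-0.925,0.02,0.09,0,0,0],[-0.925,0.02,0.09,0,0,0],[0,0,0,0,0,0.92],[0,0,0,0,0,0.92],[0,0,0,0,0,0.92],[0,0,0,0,0,0.92],[0,0,0,0,0,0.92],[0,0,0,0,0,0.92]]]' >/dev/null
python3 -m jog '[[[0,0,0,0,0,0.92],[0,0,0,0,0,0],[0,0,0,0,0,0]]]' >/dev/null
python3 plan.py .452 -.3453 .006 48.2
```

```text
turn rz units 0.01
t 36.0 pos [ 0.4523 -0.3408  0.1494] yaw 48.26 tilt [ 0.  0. -1.] w 0.0526 gf 0.0 F [0.  0.1 0.4] j6 2.0
shift units [-0.12  0.09  4.78]
```

```bash
python3 -m jog '[[[-0.12,0.09,0.8,0,0,0],[0,0,0.9,0,0,0],[0,0,0.9,0,0,0],[0,0,0.9,0,0,0],[0,0,0.6,0,0,0],[0,0,0.42,0,0,0],[0,0,0.25,0,0,0],[0,0,0,0,0,0]]]' >/dev/null
python3 plan.py .452 -.3453 .006 48.2
python3 -m jog '[[[0,0,0,0,0,0],[0,0,0,0,0,0],[0,0,0,0,0,0],[0,0,0,0,0,0],[0,0,0,0,0,0],[0,0,0,0,0,0]]]' -1 | tail -3
python3 -m jog '[[[0,0,-0.8,0,0,0],[0,0,-0.9,0,0,0],[0,0,-1,0,0,0],[0,0,-1,0,0,0],[0,0,-1,0,0,0],[0,0,-1,0,0,-0.92],[0,0,0,0,0,-0.92],[0,0,0,0,0,-0.92]]]' | tail -2
python3 -m jog '[[[0,0,0,0,0,-0.92],[0,0,0,0,0,-0.92],[0,0,0,0,0,-0.92],[0,0,0,0,0,-0.92],[0,0,0,0,0,0],[0,0,0,0,0,0]]]' | tail -2
python3 plan.py .5468 .139 .18 85
```

```text
turn rz units -0.01
t 36.7 pos [ 0.4514 -0.3449  0.0049] yaw 48.17 tilt [ 0.  0. -1.] w 0.0521 gf 0.0 F [-0.7  0.6  0.3] j6 2.0
shift units [ 0.    0.02 -0.04]
force: [-0.2, 0.6, 8.6]
gripper_width: 0.0336
grip_force: 30.0
gripper_width: 0.034
grip_force: 30.0
gripper_width: 0.0336
grip_force: 30.0
turn rz units -0.03
t 38.4 pos [ 0.4517 -0.3452  0.1771] yaw 84.83 tilt [ 0.  0. -1.] w 0.0336 gf 29.995523393154144 F [ 0.3 -0.2 -1.1] j6 -35.0
shift units [16.36  1.75 -0.1 ]
```

```bash
python3 -m jog '[[[0.962,0.103,0,0,0,0],[0.962,0.103,0,0,0,0],[0.962,0.103,0,0,0,0],[0.962,0.103,0,0,0,0],[0.962,0.103,0,0,0,0],[0.962,0.103,0,0,0,0],[0.962,0.103,0,0,0,0],[0.962,0.103,0,0,0,0]]]' >/dev/null
python3 -m jog '[[[0.962,0.103,0,0,0,0],[0.962,0.103,0,0,0,0],[0.962,0.103,0,0,0,0],[0.962,0.103,0,0,0,0],[0.962,0.103,0,0,0,0],[0.962,0.103,0,0,0,0],[0.962,0.103,0,0,0,0],[0.962,0.103,0,0,0,0]]]' | tail -3
python3 -m jog '[[[0.962,0.103,0,0,0,0],[0,0,0,0,0,0],[0,0,0.4,0,0,0],[0,0,0.4,0,0,0],[0,0,0,0,0,0]]]' | tail -3
python3 plan.py .5468 .139 .02 85
```

```text
force: [0.7, 0.0, 0.3]
gripper_width: 0.0338
grip_force: 30.0
force: [0.1, -0.2, -1.7]
gripper_width: 0.0339
grip_force: 30.0
turn rz units -0.02
t 40.1 pos [0.5451 0.1378 0.1498] yaw 84.88 tilt [ 0.  0. -1.] w 0.0339 gf 29.99586135149002 F [ 0.1 -0.2 -1.7] j6 17.0
shift units [0.05 0.05 4.33]
```

```bash
python3 -m jog '[[[0.05,0.05,0.7,0,0,0],[0,0,0.9,0,0,0],[0,0,0.9,0,0,0],[0,0,0.8,0,0,0],[0,0,0.6,0,0,0],[0,0,0.43,0,0,0],[0,0,0,0,0,0],[0,0,0,0,0,0]]]' | tail -3
python3 plan.py .5468 .139 .02 85
python3 -m jog '[[[0,0,0,0,0,0],[0,0,0,0,0,0],[0,0,0,0,0,0],[0,0,-0.7,0,0,0],[0,0,-0.9,0,0,0],[0,0,-0.9,0,0,0],[0,0,-0.9,0,0,0],[0,0,-0.9,0,0,0]]]' -0.03 | tail -3
python3 -m jog '[[[0,0,-0.8,0,0,0],[-0.5,1,0,0,0,0],[-0.5,1,0,0,0,0],[-0.5,1,0,0,0,0],[-0.5,1,0,0,0,0],[-0.5,1,0,0,0,0],[0,0,0,0,0,0]]]' 0.15 >/dev/null
cat > lid.py <<'E'
from h import *
im,d,o=tins(); cv2.imwrite("pics/top4.png",im); np.save("top4.npy",d)
for k in o:
    for r in o[k]: print(k,*r)
for r in arm.masks_of("top","lid")[:2]:
    m=r["mask"]; P,_,_=cloud("top",d,m)
    t=(P[:,2]>.009)&(P[:,2]<.02)|((P[:,2]>.04)&(P[:,2]<.055)); f=(P[:,2]>.044)&(P[:,2]<.055)
    if t.sum()<500: continue
    h=cv2.convexHull((P[t,:2]*1000).astype(np.float32))
    print(round(r["score"],2),t.sum(),"fin",rect(P[f]),f.sum(),np.median(P[f,2]),"hull",np.round(cv2.approxPolyDP(h,5,True)).squeeze().tolist(), "cent",P[(P[:,2]<.02)].mean(0))
E
python3 lid.py; python3 plan.py .5 -.15 .2
```

```text
force: [0.4, 0.5, -0.6]
gripper_width: 0.034
grip_force: 30.0
turn rz units -0.01
t 40.8 pos [0.5483 0.1397 0.0227] yaw 84.93 tilt [ 0.  0. -1.] w 0.034 gf 29.995886385440826 F [ 0.4  0.5 -0.6] j6 17.0
shift units [-0.03 -0.05  0.09]
force: [-0.8, 0.9, -0.6]
gripper_width: 0.0439
grip_force: 0.0
tin3 375 [155. 192.] 0.031 [0.7391 0.2677] 75 35 -87.6
tin3 1217 [566. 291.] 0.047 [ 0.5469 -0.6714] 227 60 0.3
tin3 1394 [611. 292.] 0.048 [ 0.5472 -0.7686] 226 60 -1.3
0.7 5031 fin (array([ 0.5059, -0.1568]), 69, 14, 9.6) 189 0.0482719578156654 hull [[607.0, -200.0], [566.0, -47.0], [413.0, -72.0], [424.0, -231.0]] cent [ 0.50001604 -0.13935894  0.01296154]
t 42.1 pos [0.692  0.0518 0.1763] yaw 84.92 tilt [ 0.     0.001 -1.   ] w 0.0523 gf 0.0 F [-0.4  0.3 -0.2] j6 7.0
shift units [-7.27 -5.78 -0.8 ]
```

```bash
python3 -m jog '[[[-0.9,-0.72,-0.1,0,0,0],[-0.9,-0.72,-0.1,0,0,0],[-0.9,-0.72,-0.1,0,0,0],[-0.9,-0.72,-0.1,0,0,0],[-0.9,-0.72,-0.1,0,0,0],[-0.9,-0.72,-0.1,0,0,0],[-0.9,-0.72,-0.1,0,0,0],[-0.9,-0.72,-0.1,0,0,0]]]' 0.15 >/dev/null
python3 -m jog '[[[0,0,0,0,0,0.943],[0,0,0,0,0,0.943],[0,0,0,0,0,0.943],[0,0,0,0,0,0.943],[0,0,0,0,0,0.943],[0,0,0,0,0,0.943],[0,0,0,0,0,0.943],[0,0,0,0,0,0.943]]]' >/dev/null
python3 -m jog '[[[0,0,0,0,0,0.943],[0,0,0,0,0,0.943],[0,0,0,0,0,0.943],[0,0,0,0,0,0.943],[0,0,0,0,0,0.943],[0,0,0,0,0,0.943],[0,0,0,0,0,0]]]' >/dev/null
python3 - <<'E'
from h import *
im,d,o=tins(); cv2.imwrite("pics/top5.png",im); np.save("top0.npy",d)
for k in o:
    for r in o[k]: print(k,*r)
E
python3 box.py; python3 plan.py .5058 -.157 .019 9.5
```

```text
tin1 405 [175. 300.] 0.032 [0.4931 0.2139] 62 33 85.1
tin2 381 [205. 303.] 0.033 [0.4864 0.1439] 59 32 85.3
tin3 698 [171. 191.] 0.028 [0.7433 0.2319] 144 36 -84.9
tin3 1483 [569. 291.] 0.051 [ 0.5468 -0.6768] 226 75 1.4
tin3 386 [209. 276.] 0.033 [0.5472 0.1403] 61 32 85.5
tin3 183 [183. 330.] 0.085 [0.4248 0.1843] 160 10 81.3
tin4 398 [178. 273.] 0.033 [0.553  0.2091] 62 33 83.9
83.0 xmin (-95.0, 2.42) ylo (-118.6, 1.82) yhi (123.0, 17.43) slopes 38.8 -150.6
83.5 xmin (-94.9, 1.81) ylo (-118.2, 1.47) yhi (123.2, 7.25) slopes 29.9 -54.8
84.0 xmin (-94.9, 1.21) ylo (-118.3, 1.16) yhi (123.2, 0.72) slopes 21.8 6.6
84.5 xmin (-94.9, 0.65) ylo (-118.3, 0.89) yhi (123.4, 0.64) slopes 12.2 -1.7
85.0 xmin (-94.9, 0.35) ylo (-118.3, 0.74) yhi (123.3, 0.78) slopes 4.2 -10.4
85.5 xmin (-94.9, 0.74) ylo (-118.1, 1.06) yhi (123.2, 0.75) slopes 0.7 -14.4
86.0 xmin (-94.5, 1.31) ylo (-117.9, 1.1) yhi (123.2, 1.07) slopes -7.3 -22.4
86.5 xmin (-94.6, 1.88) ylo (-118.1, 4.1) yhi (123.0, 1.4) slopes 21.2 -31.5
87.0 xmin (-95.0, 2.46) ylo (-117.7, 10.63) yhi (122.9, 1.79) slopes 83.1 -40.4
87.5 xmin (-95.0, 3.05) ylo (-117.9, 10.56) yhi (123.5, 2.17) slopes 74.1 -49.3
-0.06 rails [-117.  -88.] [ 94. 123.]
-0.03 rails [-117.  -84.] [ 91. 123.]
0 rails [-116.  -81.] [ 87. 122.]
0.03 rails [-117.  -80.] [ 84. 123.]
0.06 rails [-117.  -76.] [ 82. 122.]
turn rz units -0.01
t 44.1 pos [ 0.4999 -0.1469  0.2002] yaw 9.47 tilt [ 0.  0. -1.] w 0.0522 gf 0.0 F [-0.5 -0.2 -0.5] j6 62.0
shift units [0.14 0.37 6.04]
```

View pics/top5.png

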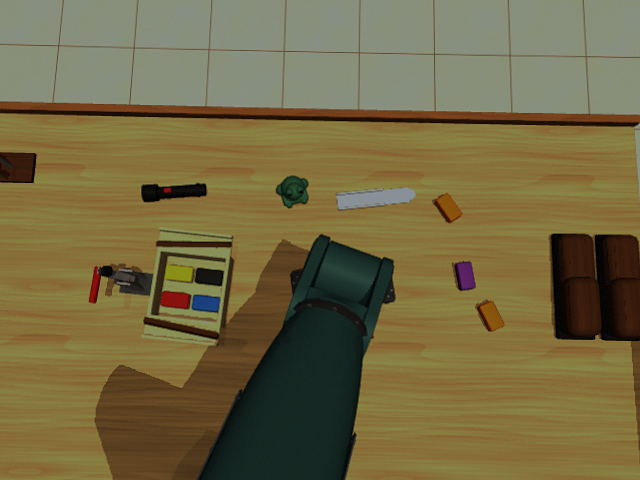

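The top view shows all four tins in a 2×2 pattern in the box: yellow (180,273), black (209,276), red (175,300) and blue (206,303). The clamp leans back at (97,283). Next is the lid's fin.

```bash
python3 -m jog '[[[0.14,0.37,0.6,0,0,0],[0,0,0.9,0,0,0],[0,0,0.9,0,0,0],[0,0,0.9,0,0,0],[0,0,0.9,0,0,0],[0,0,0.8,0,0,0],[0,0,0.6,0,0,0],[0,0,0.35,0,0,0]]]' >/dev/null
python3 -m jog '[[[0,0,0,0,0,0],[0,0,0,0,0,0]]]' | tail -3
python3 plan.py .5058 -.157 .019 9.5
python3 -m jog '[[[0,0,0,0,0,0],[0,0,0,0,0,0],[0,0,0,0,0,0],[0,0,0,0,0,0],[0,0,0,0,0,0],[0,0,0,0,0,0],[0,0,0,0,0,0],[0,0,0,0,0,0]]]' -1 | tail -3
python3 plan.py .5058 -.157 .019 9.5
```

```text
force: [-0.1, 0.2, -0.1]
gripper_width: 0.0523
grip_force: 0.0
turn rz units -0.01
t 44.9 pos [ 0.5064 -0.1577  0.0218] yaw 9.44 tilt [ 0.  0. -1.] w 0.0523 gf 0.0 F [-0.1  0.2 -0.1] j6 61.0
shift units [-0.01 -0.03  0.09]
force: [-2.2, 2.0, 6.8]
gripper_width: 0.0138
grip_force: 30.0
turn rz units -0.03
t 45.6 pos [ 0.5064 -0.1578  0.0217] yaw 9.35 tilt [ 0.  0. -1.] w 0.0138 gf 30.001115798950195 F [-2.2  2.   6.8] j6 61.0
shift units [-0.02 -0.03  0.09]
```

```bash
python3 -m jog '[[[0,0,-0.3,0,0,0],[0,0,-0.5,0,0,0],[0,0,-0.7,0,0,0],[0,0,-0.8,0,0,0],[0,0,-0.8,0,0,0],[0,0,-0.8,0,0,0],[0,0,-0.7,0,0,0],[0,0,-0.5,0,0,0]]]' | tail -3
python3 -m jog '[[[0,0,-0.2,0,0,0.3],[0,0,0,0,0,0.5],[0,0,0,0,0,0.6],[0,0,0,0,0,0.6],[0,0,0,0,0,0.37],[0,0,0,0,0,0.15],[0,0,0,0,0,0],[0,0,0,0,0,0]]]' | tail -3
python3 plan.py .5095 .0565 .17 -5
```

```text
force: [0.9, 0.6, -3.0]
gripper_width: 0.014
grip_force: 30.0
force: [-0.3, 0.2, -2.5]
gripper_width: 0.0141
grip_force: 30.0
turn rz units -0.0
t 46.9 pos [ 0.5062 -0.1579  0.1805] yaw -5.03 tilt [ 0.  0. -1.] w 0.0141 gf 29.999502897262573 F [-0.3  0.2 -2.5] j6 75.0
shift units [-0.51 -7.13  0.35]
```

```bash
python3 -m jog '[[[-0.03,-0.35,0.02,0,0,0],[-0.06,-0.8,0.03,0,0,0],[-0.06,-0.9,0.03,0,0,0],[-0.06,-0.9,0.03,0,0,0],[-0.06,-0.9,0.03,0,0,0],[-0.06,-0.9,0.03,0,0,0],[-0.06,-0.9,0.03,0,0,0],[-0.06,-0.8,0.03,0,0,0]]]' | tail -3
python3 -m jog '[[[-0.06,-0.5,0.03,0,0,0],[0,-0.18,0,0,0,0],[0,0,0,0,0,0],[0,0,0,0,0,0],[0,0,0,0,0,0]]]' | tail -3
python3 - <<'E'
from h import *
for n in ("top","scene"):
    im,d=arm.get_image(n); cv2.imwrite(f"pics/{n}6.png",im); np.save(f"{n}6.npy",d)
    for r in arm.masks_of(n,"lid")[:2]:
        P,_,_=cloud(n,d,r["mask"]); t=abs(P[:,2]-np.median(P[:,2]))<.012; h=cv2.convexHull((P[t,:2]*1000).astype(np.float32))
        print(n,round(r["score"],2),t.sum(),"z",np.round(np.percentile(P[:,2],[10,50,90]),3),np.round(cv2.approxPolyDP(h,5,True)).squeeze().tolist())
        A=np.c_[P[t,:2],np.ones(t.sum())]; print("plane",np.round(np.linalg.lstsq(A,P[t,2],rcond=None)[0],3))
E
python3 plan.py .5095 .0565 .089 -5
```

```text
force: [1.5, -1.2, -3.8]
gripper_width: 0.0136
grip_force: 30.0
force: [1.0, 0.2, -2.8]
gripper_width: 0.0138
grip_force: 30.0
top 0.64 678 z [0.161 0.164 0.168] [[597.0, -11.0], [595.0, 20.0], [409.0, 15.0], [413.0, 2.0]]
plane [0.003 0.012 0.162]
scene 0.89 2724 z [0.159 0.165 0.169] [[599.0, 146.0], [457.0, 159.0], [414.0, 4.0], [600.0, -12.0]]
plane [-0.01   0.003  0.169]
scene 0.57 620 z [0.011 0.028 0.037] [[767.0, 164.0], [761.0, 304.0], [752.0, 310.0], [726.0, 300.0], [724.0, 272.0], [743.0, 163.0]]
plane [-0.148  0.038  0.13 ]
turn rz units -0.03
t 48.2 pos [0.5101 0.0559 0.1726] yaw -5.15 tilt [ 0.  0. -1.] w 0.0136 gf 29.999464452266693 F [ 0.  -0.3 -1.8] j6 99.0
shift units [-0.02 -0.02  2.79]
```

View pics/scene6.png

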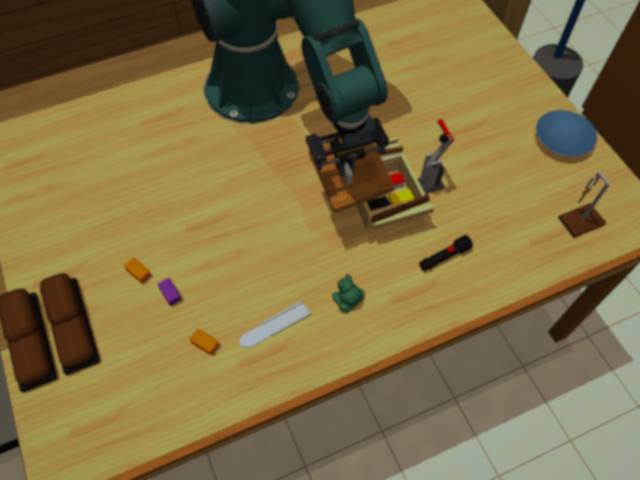

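The lid is in the grip, level and square, just over the open end: tail edge near (330,205), nose near (385,180). I'll lower it onto the rim.

```bash
python3 -m jog '[[[-0.04,-0.02,0.3,0,0,0],[0,0,0.5,0,0,0],[0,0,0.5,0,0,0],[0,0,0.4,0,0,0],[0,0,0.25,0,0,0],[0,0,0.15,0,0,0],[0,0,0,0,0,0],[0,0,0,0,0,0]]]' | tail -3
python3 plan.py .5095 .0565 .0917 -5
python3 -m jog '[[[0,0,0.12,0,0,0],[0,0,0.12,0,0,0],[0,0,0.12,0,0,0],[0,0,0.08,0,0,0],[0,0,0,0,0,0],[0,0,0,0,0,0]]]' | tail -3
python3 plan.py .5095 .0565 .0917 -5
```

```text
force: [-0.1, 0.1, -2.5]
gripper_width: 0.014
grip_force: 30.0
turn rz units -0.02
t 48.9 pos [0.5091 0.0572 0.1097] yaw -5.09 tilt [ 0.  0. -1.] w 0.014 gf 29.999453723430634 F [-0.1  0.1 -2.5] j6 99.0
shift units [0.01 0.02 0.6 ]
force: [-0.2, 0.3, -2.5]
gripper_width: 0.014
grip_force: 30.0
turn rz units -0.02
t 49.4 pos [0.5089 0.0572 0.0963] yaw -5.09 tilt [ 0.  0. -1.] w 0.014 gf 29.999449253082275 F [-0.2  0.3 -2.5] j6 99.0
shift units [0.02 0.02 0.15]
```

```bash
python3 -m jog '[[[0,0,0.05,0,0,0],[0,0,0.05,0,0,0],[0,0,0.05,0,0,0],[0,0,0,0,0,0],[0,0,0,0,0,0]]]' | tail -3
python3 plan.py .5095 .0565 .0917 -5
python3 -m jog '[[[0,0,0.03,0,0,0],[0,0,0.03,0,0,0],[0,0,0,0,0,0],[0,0,0,0,0,0]]]' | tail -3
python3 plan.py .5095 .0565 .0917 -5
```

```text
force: [-0.3, 0.1, -2.5]
gripper_width: 0.014
grip_force: 30.0
turn rz units -0.02
t 49.8 pos [0.509  0.0572 0.0919] yaw -5.09 tilt [ 0.  0. -1.] w 0.014 gf 29.99945640563965 F [-0.3  0.1 -2.5] j6 99.0
shift units [0.02 0.02 0.01]
force: [-8.4, -7.3, 18.6]
gripper_width: 0.0136
grip_force: 30.1
turn rz units -0.02
t 50.1 pos [0.509  0.0568 0.091 ] yaw -5.09 tilt [ 0.  0. -1.] w 0.0136 gf 30.06233274936676 F [-8.4 -7.3 18.6] j6 99.0
shift units [ 0.02  0.01 -0.02]
```

```bash
python3 -m jog '[[[0,0,-0.03,0,0,0],[0,0,0,0,0,0],[0,0,0,0,0,0],[0,0,0,0,0,0]]]' -0.58 | tail -3
python3 -m jog '[[[0,-0.2,0,0,0,0],[0,-0.3,0,0,0,0],[0,-0.3,0,0,0,0],[0,-0.3,0,0,0,0],[0,-0.3,0,0,0,0],[0,-0.3,0,0,0,0],[0,0,0,0,0,0],[0,0,0,0,0,0]]]' | tail -3
python3 plan.py .518 .156 .0917 -5
```

```text
force: [0.3, -3.0, 1.5]
gripper_width: 0.0191
grip_force: 1.6
force: [-0.2, 0.7, -1.3]
gripper_width: 0.0189
grip_force: 0.0
turn rz units -0.01
t 51.1 pos [0.5134 0.1088 0.0909] yaw -5.04 tilt [ 0.  0. -1.] w 0.0189 gf 0.0 F [-0.2  0.7 -1.3] j6 104.0
shift units [ 0.02 -1.58 -0.03]
```

```bash
python3 -m jog '[[[0,-0.3,0,0,0,0],[0,-0.3,0,0,0,0],[0,-0.3,0,0,0,0],[0,-0.3,0,0,0,0],[0,-0.15,0,0,0,0],[0,0,0,0,0,0],[0,0,0,0,0,0]]]' | tail -3
python3 plan.py .518 .156 .0917 -5
```

```text
force: [0.3, -0.3, 0.6]
gripper_width: 0.019
grip_force: 0.0
turn rz units -0.01
t 51.7 pos [0.5171 0.1487 0.091 ] yaw -5.06 tilt [ 0.  0. -1.] w 0.019 gf 0.0 F [ 0.3 -0.3  0.6] j6 109.0
shift units [ 0.01 -0.24 -0.02]
```

Now I push gently until the force rises.

```bash
python3 -m jog '[[[0,-0.06,0,0,0,0],[0,-0.06,0,0,0,0],[0,-0.06,0,0,0,0],[0,0,0,0,0,0]]]' | grep -E "force|pos"
python3 -m jog '[[[0,-0.05,0,0,0,0],[0,-0.04,0,0,0,0],[0,0,0,0,0,0]]]' | grep -E "force|pos"
python3 -m jog '[[[0,-0.03,0,0,0,0],[0,0,0,0,0,0],[0,0,0,0,0,0]]]' | grep -E "force|pos"
python3 -m jog '[[[0,-0.03,0,0,0,0],[0,0,0,0,0,0],[0,0,0,0,0,0]]]' | grep -E "force|pos"
```

```text
position: [0.5177, 0.1538, 0.0911]
force: [0.3, -1.4, 0.9]
grip_force: 0.3
position: [0.5181, 0.1564, 0.0911]
force: [1.2, -2.4, -0.0]
grip_force: 1.4
position: [0.5182, 0.1572, 0.0912]
force: [2.8, -4.4, -0.4]
grip_force: 2.2
position: [0.5184, 0.158, 0.0912]
force: [2.6, -5.5, 0.6]
grip_force: 2.7
```

```bash
python3 -m jog '[[[0,-0.03,0,0,0,0],[0,0,0,0,0,0],[0,0,0,0,0,0]]]' | grep -E "force|pos|wid"
python3 -m jog '[[[0,-0.03,0,0,0,0],[0,0,0,0,0,0],[0,0,0,0,0,0]]]' | grep -E "force|pos|wid"
python3 -m jog '[[[0,-0.03,0,0,0,0],[0,0,0,0,0,0],[0,0,0,0,0,0]]]' | grep -E "force|pos|wid"
```

```text
position: [0.5186, 0.1589, 0.0912]
force: [4.3, -5.8, -0.5]
gripper_width: 0.0189
grip_force: 3.1
position: [0.5186, 0.1597, 0.0912]
force: [4.1, -7.3, 0.2]
gripper_width: 0.0192
grip_force: 3.6
position: [0.5187, 0.1601, 0.0912]
force: [4.6, -14.3, 0.7]
gripper_width: 0.0194
grip_force: 6.7
```

```bash
python3 -m jog '[[[0.04,0,0,0,0,0],[0,-0.02,0,0,0,0],[0,0,0,0,0,0]]]' | grep -E "force|pos|wid"
python3 -m jog '[[[0.02,-0.03,0,0,0,0],[0,0,0,0,0,0],[0,0,0,0,0,0]]]' | grep -E "force|pos|wid"
python3 - <<'E'
from h import *
im,d=arm.get_image("top"); cv2.imwrite("pics/top7.png",im[200:360,110:260].repeat(4,0).repeat(4,1))
im,d=arm.get_image("scene"); cv2.imwrite("pics/scene7.png",im[90:250,290:490].repeat(4,0).repeat(4,1))
for r in arm.masks_of("scene","lid")[:1]:
    P,_,_=cloud("scene",d,r["mask"]); t=abs(P[:,2]-np.median(P[:,2]))<.01; h=cv2.convexHull((P[t,:2]*1000).astype(np.float32))
    print(round(r["score"],2),t.sum(),"z",np.round(np.percentile(P[:,2],[10,50,90]),3),np.round(cv2.approxPolyDP(h,5,True)).squeeze().tolist())
E
```

```text
position: [0.5189, 0.1602, 0.091]
force: [-1.1, -17.7, 6.2]
gripper_width: 0.019
grip_force: 8.7
position: [0.5189, 0.1602, 0.0909]
force: [-5.5, -26.2, 13.6]
gripper_width: 0.0191
grip_force: 13.3
0.66 2144 z [0.079 0.084 0.089] [[610.0, 88.0], [605.0, 245.0], [469.0, 263.0], [425.0, 106.0]]
```

View pics/scene7.png

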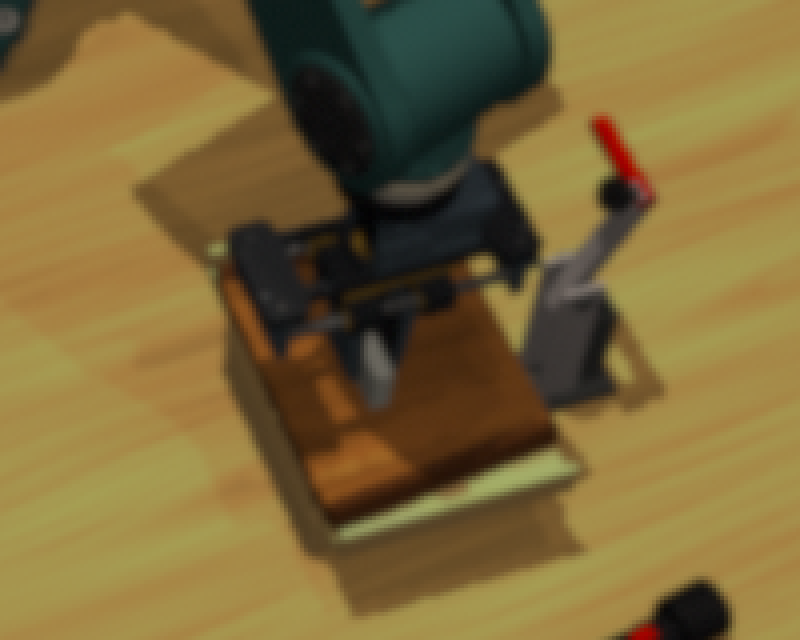

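The lid lies between the rails with its tail flush with the box's end at (270,400) in the crop, and 26 N no longer advances it, so it is wedged. I'll back off, rise, and measure the lid.

```bash
python3 -m jog '[[[0,0.04,0,0,0,0],[0,0.03,-0.03,0,0,0],[0,0,0,0,0,0],[0,0,0,0,0,0],[0,0,0,0,0,0],[0,0,0,0,0,0]]]' 0.1 | grep -E "force|pos|wid"
python3 -m jog '[[[0,0,-0.6,0,0,0],[0,0,-0.9,0,0,0],[0,0,-0.9,0,0,0],[0,0,-0.9,0,0,0],[0,0,-0.9,0,0,0],[-0.9,0,0,0,0,0],[-0.8,0,0,0,0,0],[0,0,0,0,0,0]]]' | grep -E "force|pos|wid"
python3 - <<'E'
from h import *
im,d=arm.get_image("top"); cv2.imwrite("pics/top8.png",im[200:360,50:260].repeat(3,0).repeat(3,1)); np.save("top8.npy",d)
P,u,v=cloud("top",d)
c=np.array([.520,.176]); a=np.radians(85); R=np.array([[np.cos(a),np.sin(a)],[-np.sin(a),np.cos(a)]])
q=(P[:,:2]-c)@R.T
f=(P[:,2]>.112)&(P[:,2]<.125)&(abs(q[:,0]+.02)<.05)&(abs(q[:,1])<.06)
print("fin",f.sum(),rect(np.c_[q[f],P[f,2]]),np.median(P[f,2]))
# reddish lid top vs box by colour: extents in x along central strips
H=cv2.cvtColor(im,cv2.COLOR_BGR2HSV)[v,u]
for y in (-.06,-.04,.04,.06):
    t=(abs(q[:,1]-y)<.005)&(P[:,2]>.06)&(P[:,2]<.1)&(abs(q[:,0])<.1); l=t&(H[:,0]<18)
    print(y,"lid x",np.round([q[l,0].min(),q[l,0].max()],4),"all",np.round([q[t,0].min(),q[t,0].max()],4),np.median(P[l,2]))
m=(im[...,2]>110)&(im[...,1]<60); Q,_,_=cloud("top",d,m); Q=Q[(Q[:,1]>.1)&(Q[:,2]>.09)]; print("bar",rect(Q),np.median(Q[:,2]))
E
python3 plan.py .4939 .337 .22 -5
```

```text
position: [0.52, 0.1603, 0.0919]
force: [-0.7, -0.9, 0.2]
gripper_width: 0.0501
grip_force: 0.0
position: [0.4659, 0.1647, 0.2178]
force: [-0.1, -0.1, -0.6]
gripper_width: 0.0502
grip_force: 0.0
fin 106 (array([-0.0201, -0.0198]), 30, 16, 83.3) 0.11739721576940854
-0.06 lid x [-0.0806  0.0812] all [-0.0806  0.0814] 0.08311696410802216
-0.04 lid x [-0.0805  0.027 ] all [-0.0805  0.027 ] 0.08300259485886019
0.04 lid x [-0.0808 -0.0652] all [-0.0808 -0.0652] 0.08236167008774142
0.06 lid x [-0.0811 -0.0645] all [-0.0811 -0.0645] 0.08296441986398473
bar (array([0.537 , 0.3353]), 7, 4, -68.0) 0.19240717858381018
turn rz units -0.01
t 55.4 pos [0.4677 0.1648 0.218 ] yaw -5.05 tilt [ 0.  0. -1.] w 0.0503 gf 0.0 F [ 0.2 -0.1 -0.3] j6 112.0
shift units [ 0.37 -5.79 -0.07]
```

View pics/top8.png

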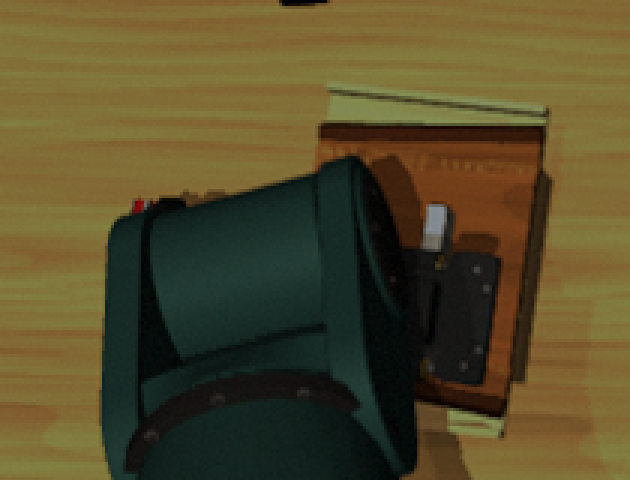

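The lid is home: the fin measures −20.1 mm along the box's x, its top is at about 0.083 m, and its ends are flush (right edge at (545,150) in the crop). Now the clamp bar.

```bash
python3 -m jog '[[[0.04,-0.83,0,0,0,0],[0.04,-0.83,0,0,0,0],[0.04,-0.83,0,0,0,0],[0.04,-0.83,0,0,0,0],[0.04,-0.83,0,0,0,0],[0.04,-0.83,0,0,0,0],[0.04,-0.83,0,0,0,0],[0,0,0,0,0,0]]]' 0.1 | grep -E "force|pos|wid"
python3 -m jog '[[[0,0,0,0,0,0]]]' >/dev/null
python3 plan.py .492 .338 .164 -5
```

```text
position: [0.4943, 0.3411, 0.2179]
force: [-0.8, 0.4, -0.4]
gripper_width: 0.0502
grip_force: 0.0
turn rz units -0.0
t 56.2 pos [0.4934 0.3385 0.2175] yaw -5.01 tilt [ 0.  0. -1.] w 0.05 gf 0.0 F [0.6 0.1 0.4] j6 127.0
shift units [-0.05  0.02  1.78]
```

```bash
python3 -m jog '[[[-0.05,0,0.4,0,0,0],[0,0,0.5,0,0,0],[0,0,0.5,0,0,0],[0,0,0.35,0,0,0],[0,0,0,0,0,0],[0,0,0,0,0,0]]]' | grep -E "force|pos|wid"
python3 -m jog '[[[0,0,0,0,0,0],[0,0,0,0,0,0],[0,0,0,0,0,0],[0,0,0,0,0,0],[0,0,0,0,0,0],[0,0,0,0,0,0],[0,0,0,0,0,0]]]' -1 | grep -E "force|pos|wid"
```

```text
position: [0.4913, 0.337, 0.1649]
force: [0.0, 0.4, 0.2]
gripper_width: 0.0501
grip_force: 0.0
position: [0.4917, 0.3383, 0.1658]
force: [-1.0, 5.0, -0.4]
gripper_width: 0.0144
grip_force: 30.0
```

```bash
python3 -m jog '[[[0,0.503,-0.173,0,0,0],[0,0.53,-0.07,0,0,0],[0,0.53,0.04,0,0,0],[0,0,0,0,0,0],[0,0,0,0,0,0]]]' | grep -E "force|pos|wid"
```

```text
position: [0.4879, 0.2911, 0.1729]
force: [-5.8, 0.6, 14.5]
gripper_width: 0.0143
grip_force: 30.0
```

```bash
python3 -m jog '[[[0,0.513,0.1,0,0,0],[0,0.473,0.22,0,0,0],[0,0,0,0,0,0],[0,0,0,0,0,0]]]' | grep -E "force|pos|wid"
```

```text
position: [0.4852, 0.2611, 0.1623]
force: [-0.3, -4.1, 5.4]
gripper_width: 0.0145
grip_force: 30.0
```

```bash
python3 -m jog '[[[0,0.417,0.32,0,0,0],[0,0.343,0.4,0,0,0],[0,0,0,0,0,0],[0,0,0,0,0,0]]]' | grep -E "force|pos|wid"
python3 plan.py .483 .225 .09 -5
```

```text
position: [0.4831, 0.2388, 0.14]
force: [3.9, -0.8, -4.6]
gripper_width: 0.0142
grip_force: 30.0
turn rz units -0.02
t 58.3 pos [0.4831 0.2388 0.14  ] yaw -5.11 tilt [ 0.  0. -1.] w 0.0142 gf 30.001202523708344 F [ 3.9 -0.8 -4.6] j6 119.0
shift units [0.04 0.46 1.67]
```

```bash
python3 -m jog '[[[0,0.257,0.46,0,0,0],[0,0.157,0.5,0,0,0],[0,0,0,0,0,0],[0,0,0,0,0,0]]]' | grep -E "force|pos|wid"
python3 -m jog '[[[0,0.05,0.35,0,0,0],[0,0,0.15,0,0,0],[0,0,0,0,0,0],[0,0,0,0,0,0]]]' | grep -E "force|pos|wid"
```

```text
position: [0.4819, 0.227, 0.1109]
force: [4.3, 4.0, -8.0]
gripper_width: 0.0141
grip_force: 30.0
position: [0.4822, 0.2259, 0.0965]
force: [1.2, 7.6, -1.4]
gripper_width: 0.0146
grip_force: 30.0
```

```bash
python3 -m jog '[[[0,0,0.08,0,0,0],[0,0,0.04,0,0,0],[0,0,0,0,0,0],[0,0,0,0,0,0]]]' | grep -E "force|pos|wid"
python3 -m jog '[[[0,0,0,0,0,0],[0,0,0,0,0,0],[0,0,0,0,0,0],[0,0,0,0,0,0],[0,0,0,0,0,0],[0,0,0,0,0,0]]]' 0.1 | grep -E "force|pos|wid"
python3 -m jog '[[[0,0,-0.5,0,0,0],[0,0,-0.8,0,0,0],[0,0,-0.9,0,0,0],[0,0,-0.9,0,0,0],[0,0,-0.9,0,0,0],[0,0,-0.9,0,0,0],[-0.5,0.5,0,0,0,0],[-0.5,0.8,0,0,0,0]]]' | grep -E "force|pos|wid"
python3 -m jog '[[[0,1,0,0,0,0],[0,1,0,0,0,0],[0,1,0,0,0,0],[0,1,0,0,0,0],[0,1,0,0,0,0],[0,1,0,0,0,0],[0,1,0,0,0,0],[0,1,0,0,0,0]]]' | grep -E "pos"
python3 -m jog '[[[0,1,0,0,0,0],[0,1,0,0,0,0],[0,1,0,0,0,0],[0,0,0,0,0,0],[0,0,0,0,0,0]]]' | grep -E "force|pos|wid"
python3 - <<'E'
from h import *
im,d=arm.get_image("top"); cv2.imwrite("pics/top9.png",im[200:360,50:260].repeat(3,0).repeat(3,1))
P,u,v=cloud("top",d)
c=np.array([.520,.176]); a=np.radians(85); R=np.array([[np.cos(a),np.sin(a)],[-np.sin(a),np.cos(a)]])
q=(P[:,:2]-c)@R.T
f=(P[:,2]>.112)&(P[:,2]<.125)&(abs(q[:,0]+.02)<.02)&(abs(q[:,1])<.06)
print("fin",f.sum(),rect(np.c_[q[f],P[f,2]]),np.median(P[f,2]))
m=(im[...,2]>110)&(im[...,1]<60); Q,_,_=cloud("top",d,m); Q=Q[(Q[:,1]>.1)&(Q[:,2]>.09)]; print("bar",rect(Q),np.median(Q[:,2]))
l=(abs(q[:,0])<.07)&(abs(q[:,1])<.07)&(P[:,2]>.06)&(P[:,2]<.1); A=np.c_[q[l],np.ones(l.sum())]; print("lid plane",np.linalg.lstsq(A,P[l,2],rcond=None)[0])
E
```

```text
position: [0.4827, 0.2259, 0.0944]
force: [-6.9, 1.3, 27.6]
gripper_width: 0.0143
grip_force: 30.0
position: [0.4813, 0.2249, 0.0927]
force: [-0.4, 0.1, 0.2]
gripper_width: 0.0496
grip_force: 0.0
position: [0.449, 0.1896, 0.2416]
force: [0.5, -0.3, -0.9]
gripper_width: 0.0502
grip_force: 0.0
position: [0.4263, -0.0517, 0.24]
position: [0.4185, -0.141, 0.2398]
force: [0.7, -0.2, 0.1]
gripper_width: 0.0501
grip_force: 0.0
fin 252 (array([-0.0194,  0.0002]), 71, 16, 89.5) 0.11781280982521314
bar (array([0.4954, 0.2245]), 70, 11, -6.2) 0.1172001835716463
lid plane [ 0.00013007 -0.00351448  0.08316979]
```

View pics/top9.png

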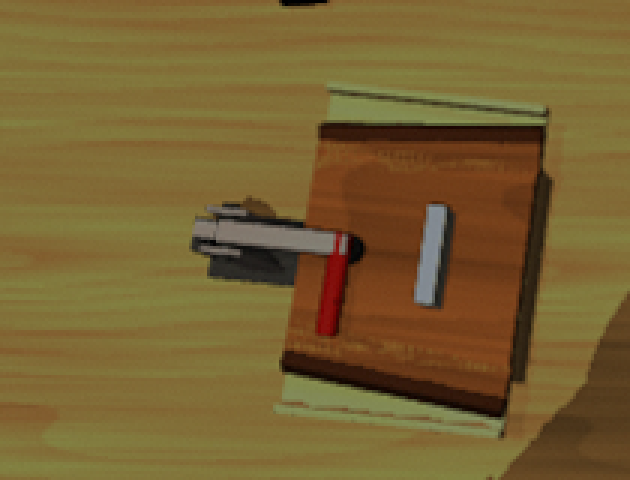

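The picture shows the clamp level over the lid with its pad bearing at (355,248), the lid flush and centred between the rails, and the robot clear of everything. I'm handing in.

```bash
python3 -c "
from station import arm; print(arm.sign_off())"
```

```text
the job is handed in; nothing more can be done
None
```

The job is handed in: the camera shows all four tins in the box, the lid wedged flush in its way, the clamp over centre with its pad on the lid, and the robot clear of everything; sign-off returned no verdict.

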